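# Set the light panel, load the water samples and read them twice

## Robot

A 6-joint arm with a two-finger parallel gripper is mounted at the origin on the work surface. World frame = base frame: x ahead of the robot, y to its left, z up, the work surface at z = 0. Lengths are in m, angles in rad, forces in N, time in s.
With the tool pointing down it reaches from about 0.375 to 0.75 m from the base axis. Payload 9 kg.
Tool frame: the origin (TCP) lies between the finger pads; the fingertips stand 8 mm ahead of it and the grasp point (between the pads) lies 11 mm behind it; z points along the fingers, y is the line along which they close (so a half turn about z gives the same grasp; the last joint's range is limited). The gripper opens to 85 mm and grips with 20 to 120 N. Pads are 22 mm wide; open, the fingers measure 114 mm over their backs; the gripper's body (76 mm by 85 mm) begins 54 mm behind the grasp point. The pads swing forward as they close: fully open they stand 13 mm farther back than shut.
Start: joints at [-1.42, 0.104, 0.097, 1.564, 0, 1.353], TCP at [0.216, -0.56, 0.239] pointing down, gripper open.
Joint ranges: [-2.99, 2.99], [-0.84, 1.86], [-1.1, 1.16], [-1.84, 2.11], [-1.51, 1.56], [-3.14, 3.14]. Speed limits (rad/s): [2.22, 2.22, 2.57, 3.14, 3.14, 3.14].

## Interface

Orientations are given as a rotation vector (axis times angle).
In Python, from bench import read_state, snapshot, sign_off gives the robot as it stands.
- The arm moves only by the tool play_rows, never from a script. Its argument "deltas" is a list of rows, each a list of 3 entries, a list of its own where there are three numbers: the finger opening in mm, from 0 to 85.4, then the shift along the tool's x, y, z in mm, then the turn, a rotation vector about the tool's x, y, z in units of 5 degrees (1.0 is 5 degrees). In form: [[jaw, [x, y, z], [rx, ry, rz]], ...]. A call has exactly 8 rows; each row is the pose to reach, as a shift and turn from the pose commanded when the call began, along the tool's axes at that moment; what a row does not reach only later rows make up. A row lasts 1/12 s, in which the tool goes at most 41.7 mm and 7.16 degrees, less where a joint would pass 70% of its speed; a pose out of reach is approached as far as the arm can. A call with a gripper value outside its range is refused whole. The fingers move at their own pace and stop on an object; "force" is the grip in N (left out, the last holds). Time passes only in rows, so rows that repeat a pose let the fingers close, or fill a call up. It gives the time, the measured TCP pose, the force, the opening and the grip force at its end, in the units of the state.
- read_state(): the state, without advancing time (a new reading comes with each control period).
- snapshot(name): name is "scene" or "side" or "wrist"; returns a dict with "frame" (384x512x3 uint8, blue, green, red), "range_z" (384x512 float32, m along the optical axis (not along the pixel's ray), 0 where there is no reading), "fx", "fy", "cx", "cy" (pixels), "R" (3x3) and "t" (3): a world point X has camera coordinates R X + t; the wrist camera has in their place "tool_from_camera" (4x4, takes a point from camera to tool coordinates, whose origin is the TCP and whose axes are the flange's). Camera axes: x right, y down, z forward; pixel columns grow to the right and rows downward; lengths in m; the calibration is good to about 2 mm. A picture is of the moment at which its call begins: read the wrist's pose just before it.
- sign_off(): hands the job in; it is judged then, once.
The state is a dict: "clock": time; "joint_positions": joint angles; "dq": joint speeds; "joint_efforts": joint torques, N m; "position": TCP position; "eef_rot": TCP orientation; "force": force on the tool from outside, world axes, zero at the start; "wrist_torque": the same for the moment, N m; "opening": opening from 0.0 (shut) to 1.0 (fully open); "finger_force": force on a finger pad.
Only numpy, scipy, OpenCV 4.12 (cv2) and the standard library are available. Lean on these libraries where they do the work, as an engineer would, in place of code of your own. Each camera call takes 0.05 s, during which the arm holds its last target. There are 200 camera calls.

## Task

Read the water samples twice: turn the light panel square to its sample plate and lean it back 30 degrees, stand every small sample jar (56 mm wide, white lid, two or three of them) upright and wholly on the plate, and then push the recessed button in the sloping console right down for half a second with the tip of the stylus, never with the fingers. Next set the panel upright, still square, and push the button once more in the same way. To finish, lay the stylus flat on its mat, leave samples and panel as they are, and have none of the other bottles, jars and boxes knocked over.

Things in the scene. Friction and masses are not known exactly. Their poses are not given: they have to be found in the camera images.
- station: fixed reading station (place, yaw vary): sample plate, light panel behind it, console to the left. Origin on the table; x from plate to panel, z up. In its frame (mm): dark steel plate 110 x 240 at (-80, 0); panel's foot a disc, 100 wide, 16 high, at (50, 0); grey console y 140 to 240, 92 high at x = -20 to 63, its white front face sloping down to the table at x = -70.
- plate_center (a point): centre of the sample plate's upper surface, 3 mm above the table; axes as the station's: the plate reaches 55 mm either way in x and 120 mm either way in y. No rim.
- tilt_axis (a point): point on the swivel axis (vertical) where the level tilt axis crosses it, 70 mm above the table, 50 mm behind the station's origin in x; axes as the station's.
- swivel (a joint): swivel angle of the light panel about the vertical through tilt_axis, rad, counter-clockwise from above; 0 = square to the plate, range -1.3 to 1.3. Stiff (0.25 N m of friction), stays where it is left.
- tilt (a joint): lean of the light panel about its level axis through tilt_axis, rad; 0 = upright, grows as its top leans away from the plate, range -0.4 to 1.2; 30 degrees = 0.52. Stiff (0.55 N m of friction), stays where it is left.
- handle (a point): middle of the steel bar on the panel's top edge: 12 mm thick, 90 mm long, parallel to the tilt axis and 160 mm from it; panel 150 mm wide, 14 thick, 5 to 120 mm off that axis. Axes turn with the panel: y along the bar, z from tilt axis to bar, x away from the plate when upright. Can be pinched from above; the bar turns between the fingers.
- well_mouth (a point): centre of the square opening, 20 x 20 mm, in the console's sloping face, in which the button lies; in the station's frame at (-45, 190, 55) mm. The face is 90 mm long up the slope, 100 mm wide; its outward normal points to the station's -x and 35 degrees up: (-0.819, 0, 0.574). Axes as the station's.
- button_top (a point): centre of the round steel button's top, 16 mm diameter, at rest 8 mm below the face at the bottom of the opening; its z axis is the outward normal of the face. It is pressed along -z.
- button (a joint): travel of the spring button, m: 0 at rest, 0.005 fully down; 4 N holds it fully down. It comes back by itself.
- stylus: the stylus, 160 mm long: grey square barrel 12 x 12 mm, 130 mm long, and a round steel tip of 8 mm diameter and 30 mm length; 40 g. Lies along its x axis with the tip at +x; origin under its middle, on its underside (axis 6 mm above).
- stylus_tip (a point): end of the stylus's tip, on its axis; axes as the stylus's.
- stylus_butt (a point): the other end of the stylus, on its axis, 160 mm from the tip.
- mat: thin dark rubber mat flat on the table (place and yaw vary), 240 mm along its x, 120 mm along its y, under 1 mm thick; the stylus lies on it. Origin: its centre.
- jar1: small closed sample jar, a plain cylinder of 56 mm diameter and 64 mm height: clear body with greenish water to 50 mm, flat white lid of the same diameter above; 0.14 to 0.26 kg, heavy at the base. Origin: centre of its underside, z up along its axis. Two or three such jars are present in a run; None if absent.
- jar2: small closed sample jar, a plain cylinder of 56 mm diameter and 64 mm height: clear body with greenish water to 50 mm, flat white lid of the same diameter above; 0.14 to 0.26 kg, heavy at the base. Origin: centre of its underside, z up along its axis. Two or three such jars are present in a run; None if absent.
- jar3: small closed sample jar, a plain cylinder of 56 mm diameter and 64 mm height: clear body with greenish water to 50 mm, flat white lid of the same diameter above; 0.14 to 0.26 kg, heavy at the base. Origin: centre of its underside, z up along its axis. Two or three such jars are present in a run; None if absent.
- jar4: small closed sample jar, a plain cylinder of 56 mm diameter and 64 mm height: clear body with greenish water to 50 mm, flat white lid of the same diameter above; 0.14 to 0.26 kg, heavy at the base. Origin: centre of its underside, z up along its axis. Two or three such jars are present in a run; None if absent.
- amber_bottle: bystander: brown bottle, 60 mm diameter, 150 mm high; origin under its centre.
- big_jar: bystander: large closed jar with a green lid, 90 mm diameter, 130 mm high; origin under its centre.
- label_jar: bystander: large closed jar with a white lid and paper label, 84 mm diameter, 120 mm high; origin under its centre.
- reagent_box: bystander: cardboard box 50 x 80 x 100 mm high; origin under its centre.
- beaker: bystander: open clear cup, 76 mm diameter, 90 mm high; origin under its centre.
Not all that is in view belongs to the job. What is shaped like the jar2 but orange or yellow is not meant. Of the things that look like the stylus, the larger one is meant.

How it is judged:
On the way, in this order (a step that is already met when the one before it is completed fails the run):
1. the panel is square to the plate and leaned back 30 degrees, and all sample jars stand on the plate (value of joint swivel between -0.1 and 0.1 rad and value of joint tilt between 0.4 and 0.65 rad and x of jar1 in the frame of plate_center between -0.035 and 0.035 m and y of jar1 in the frame of plate_center between -0.1 and 0.1 m and z of jar1 in the frame of plate_center between -0.007 and 0.007 m and angle between each of jar1, jar2, jar3, jar4's own z axis and vertical below 0.12 rad and x of jar2 in the frame of plate_center between -0.035 and 0.035 m and y of jar2 in the frame of plate_center between -0.1 and 0.1 m and z of jar2 in the frame of plate_center between -0.007 and 0.007 m and x of jar3 in the frame of plate_center between -0.035 and 0.035 m and y of jar3 in the frame of plate_center between -0.1 and 0.1 m and z of jar3 in the frame of plate_center between -0.007 and 0.007 m and x of jar4 in the frame of plate_center between -0.035 and 0.035 m and y of jar4 in the frame of plate_center between -0.1 and 0.1 m and z of jar4 in the frame of plate_center between -0.007 and 0.007 m), for 0.2 s.
2. with all that so, the button is pushed down by the stylus (all of step 1 and value of joint button above 0.0035 m and contact force between stylus and button above 1 N), for 0.2 s.
3. the panel is upright and square, the button released, the jars still on the plate (value of joint swivel between -0.1 and 0.1 rad and value of joint tilt between -0.12 and 0.12 rad and x of jar1 in the frame of plate_center between -0.035 and 0.035 m and y of jar1 in the frame of plate_center between -0.1 and 0.1 m and z of jar1 in the frame of plate_center between -0.007 and 0.007 m and angle between each of jar1, jar2, jar3, jar4's own z axis and vertical below 0.12 rad and x of jar2 in the frame of plate_center between -0.035 and 0.035 m and y of jar2 in the frame of plate_center between -0.1 and 0.1 m and z of jar2 in the frame of plate_center between -0.007 and 0.007 m and x of jar3 in the frame of plate_center between -0.035 and 0.035 m and y of jar3 in the frame of plate_center between -0.1 and 0.1 m and z of jar3 in the frame of plate_center between -0.007 and 0.007 m and x of jar4 in the frame of plate_center between -0.035 and 0.035 m and y of jar4 in the frame of plate_center between -0.1 and 0.1 m and z of jar4 in the frame of plate_center between -0.007 and 0.007 m and value of joint button below 0.001 m), for 0.2 s.
4. with that so, the button is pushed down by the stylus again (value of joint swivel between -0.1 and 0.1 rad and value of joint tilt between -0.12 and 0.12 rad and x of jar1 in the frame of plate_center between -0.035 and 0.035 m and y of jar1 in the frame of plate_center between -0.1 and 0.1 m and z of jar1 in the frame of plate_center between -0.007 and 0.007 m and angle between each of jar1, jar2, jar3, jar4's own z axis and vertical below 0.12 rad and x of jar2 in the frame of plate_center between -0.035 and 0.035 m and y of jar2 in the frame of plate_center between -0.1 and 0.1 m and z of jar2 in the frame of plate_center between -0.007 and 0.007 m and x of jar3 in the frame of plate_center between -0.035 and 0.035 m and y of jar3 in the frame of plate_center between -0.1 and 0.1 m and z of jar3 in the frame of plate_center between -0.007 and 0.007 m and x of jar4 in the frame of plate_center between -0.035 and 0.035 m and y of jar4 in the frame of plate_center between -0.1 and 0.1 m and z of jar4 in the frame of plate_center between -0.007 and 0.007 m and value of joint button above 0.0035 m and contact force between stylus and button above 1 N), for 0.2 s.
At the end, for the whole second after the job is handed in: Swivel within 0.1 rad of square, panel within 0.12 rad of upright; every sample jar upright (0.12 rad) on the plate, centre within 35 mm (x) and 100 mm (y) of the plate's middle; button released; stylus flat on the mat, ends at most 10 mm over its edge; all at rest (all of step 3 and x of stylus_tip in the frame of mat between -0.13 and 0.13 m and y of stylus_tip in the frame of mat between -0.07 and 0.07 m and height (world z) of each of stylus_tip, stylus_butt below 0.02 m and x of stylus_butt in the frame of mat between -0.13 and 0.13 m and y of stylus_butt in the frame of mat between -0.07 and 0.07 m and linear speed of each of stylus, jar1, jar2, jar3, jar4 below 0.03 m/s); the robot touches nothing.
It fails at once if the fingers push the button (contact force between the fingers and button above 0.5 N).
It fails at once if another bottle, jar or box is knocked over (angle between any of amber_bottle, big_jar, label_jar, reagent_box, beaker's own z axis and vertical above 0.6 rad).
Of jar1, jar2, jar3, jar4 only 2 to 3 are there at a start; the rules pass over those that are not, and their reading is None.
At some moment in a run one of jar1, jar2, jar3, jar4, stylus may be knocked a few centimetres aside while the robot is not near it.
It also fails if it takes over 210 s, if anything falls off the work surface, if the arm or the gripper's body presses on something with over 40 N, if the wrist force passes 120 N, or if a joint passes its speed limit or range.

## Working session

There is one attempt and no reset: what is moved stays moved. The work goes in short steps, Python scripts to look and compute and a tool call to move; the robot and the scene stay as the last step left them, time stands still between calls to the robot, and variables do not carry over. Pictures are saved under pics/ and viewed, at most 14 in all, crops included, and the job is handed in when it is done.

Besides the shell and the picture viewer there is one more tool, called after ">>>" by a JSON object that holds its "method" and its "body". play_rows: Moves the arm, as the interface text tells. Its arguments: {"type":"object","properties":{"deltas":{"type":"array"},"force":{"type":"number"}},"required":["deltas"]}

```bash
ls; mkdir -p pics; cat > h.py <<'E'
import numpy as np, cv2
from scipy.spatial.transform import Rotation as Ro
from bench import read_state, snapshot, sign_off
def cloud(s, st=None):
    z=s["range_z"]; v,u=np.mgrid[:384,:512]
    P=np.stack([(u-s["cx"])/s["fx"]*z,(v-s["cy"])/s["fy"]*z,z],-1)
    if "R" in s: W=(P-np.array(s["t"]))@np.array(s["R"])
    else:
        T=np.array(s["tool_from_camera"]); P=P@T[:3,:3].T+T[:3,3]
        W=P@Ro.from_rotvec(st["eef_rot"]).as_matrix().T+np.array(st["position"])
    W[z<=0]=np.nan
    return W
def proj(s,X):
    c=np.array(s["R"])@np.array(X)+np.array(s["t"]); return s["fx"]*c[0]/c[2]+s["cx"],s["fy"]*c[1]/c[2]+s["cy"]
E
python3 - <<'E'
from h import *
st=read_state(); print(st)
for n in("scene","side"):
    s=snapshot(n); np.savez(n,**s); cv2.imwrite(f"pics/{n}0.png",cv2.resize(s["frame"],(800,600)))
    W=cloud(s); print(n,-np.array(s["R"]).T@s["t"],W[::60,::80].round(2)[:, :,:].tolist()[3])
E
```

```text
pics
{'clock': 0.0, 'joint_positions': array([-1.41968994e+00,  1.04689093e-01,  9.64387463e-02,  1.56389305e+00,
        1.41672783e-06,  1.35310672e+00]), 'dq': array([ 0.00143911, -0.00015033,  0.00185083,  0.00040522, -0.00097012,
       -0.00015332]), 'joint_efforts': array([-2.41395253e-03, -5.56931770e+01,  5.03649259e+01,  1.67318853e-02,
       -3.49830652e-04, -2.42885221e-05]), 'position': array([ 0.21625977, -0.55931692,  0.2385115 ]), 'eef_rot': array([-3.08700919e+00, -5.75779145e-01, -7.26238966e-05]), 'force': array([ 1.1806395 ,  0.40686312, -0.11517034]), 'wrist_torque': array([ 0.02007639,  0.0042158 , -0.02189527]), 'finger_force': 0.0, 'opening': 0.9974873981999413}
scene [1.24739841 0.01552487 0.89995338] [[0.1, -1.28, -0.28], [0.45, -0.61, 0.11], [0.32, -0.42, -0.0], [0.3, -0.15, 0.0], [0.28, 0.12, 0.0], [0.25, 0.39, -0.0], [0.23, 0.65, 0.0]]
side [ 0.48262027 -1.13338928  1.11240371] [[-0.98, 0.74, -0.39], [0.2, -0.61, 0.68], [0.11, 0.2, 0.0], [0.46, 0.17, 0.0], [0.77, 0.0, 0.12], [1.6, 0.96, -0.75], [2.18, 0.93, -0.76]]
```

View pics/scene0.png

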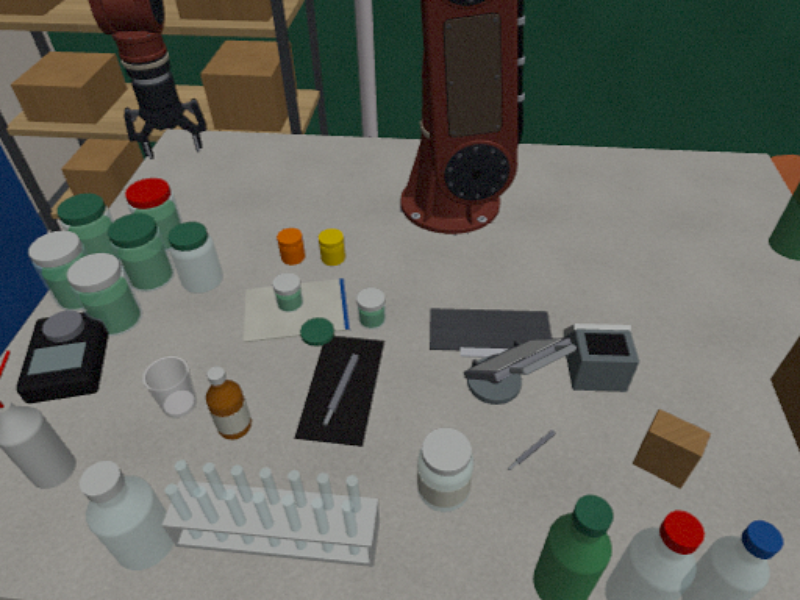

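View pics/side0.png

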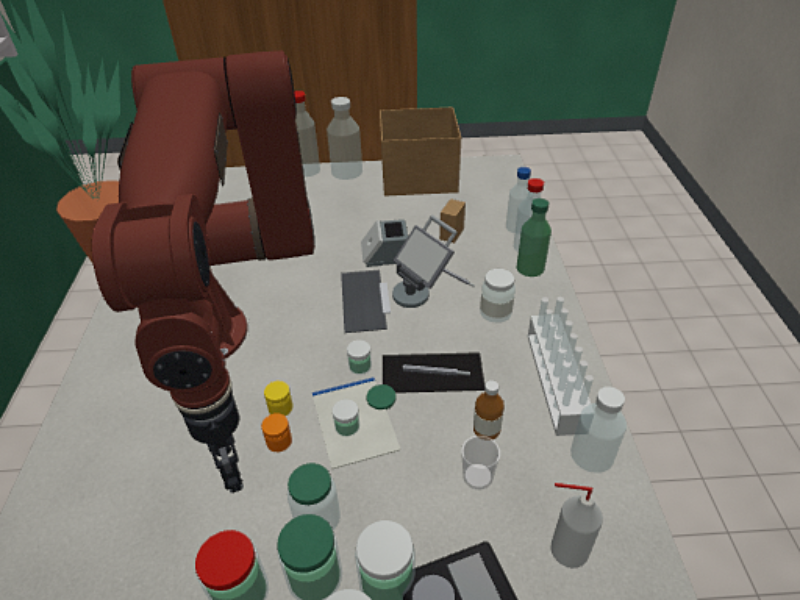

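Scene view (800x600): the white-lid small jars are at (288,292) and (371,307). Orange and yellow lookalikes are at (291,246) and (332,247), and they aren't meant. The stylus is on the mat at (341,390), with a smaller lookalike on the table at (532,450). The plate is at (490,330), the panel at (520,360), swivelled and leaned, and the console at (600,355).

```bash
cat > m.py <<'E'
from h import *
def onplane(s,uv,z):
    R=np.array(s["R"]);c=-R.T@s["t"]; uv=np.atleast_2d(uv).astype(float)
    d=np.c_[(uv[:,0]-s["cx"])/s["fx"],(uv[:,1]-s["cy"])/s["fy"],np.ones(len(uv))]@R
    return c+d*((z-c[2])/d[:,2])[:,None]
def blobs(mask,mn=30):
    n,l,st,c=cv2.connectedComponentsWithStats(mask.astype(np.uint8)); return [(l==i) for i in range(1,n) if st[i,4]>=mn]
def rect(m,s,z):
    v,u=np.nonzero(m); X=onplane(s,np.c_[u,v],z)[:,:2].astype(np.float32); 
    (c,wh,a)=cv2.minAreaRect(X*1000); return np.round(c,1),np.round(wh,1),round(a,2)
E
python3 - <<'E'
from m import *
for n in("scene","side"):
    s=dict(np.load(n+".npz")); W=cloud(s); g=s["frame"].astype(int); mx=g.max(2); mn=g.min(2)
    print(n,"dark low")
    ws=(W[...,0]>.3)&(W[...,0]<.95)&(abs(W[...,1])<.6)
    for m in blobs(ws&(mx<75)&(abs(W[...,2])<.008),150): print(rect(m,s,.002), g[m].mean(0).round())
    print("console top"); 
    for m in blobs(ws&(abs(W[...,2]-.092)<.006)&(W[...,1]>.1),60): print(rect(m,s,.092))
    print("white lids")
    for m in blobs(ws&(abs(W[...,2]-.064)<.007)&(mx-mn<40),30): 
        r=rect(m,s,.064); print(r,m.sum(),W[m][:,2].mean().round(4),g[m].mean(0).round())
    for m in blobs(ws&(W[...,2]>.02),60):
        p=W[m]; print("obj",np.nanmin(p,0).round(3),np.nanmax(p,0).round(3),g[m].mean(0).round())
E
```

```text
scene dark low
(array([416.8,  97.4]), array([105.7, 238.4]), 5.12) [63. 60. 58.]
(array([ 583. , -182.5]), array([140., 242.]), 87.97) [24. 24. 25.]
console top
(array([514.5, 292.4]), array([ 89.3, 100.3]), 2.49)
(array([713.2, 366.1]), array([79.1, 17.1]), 63.16)
(array([922.8, 186.7]), array([75.4, 29.2]), 63.18)
(array([920.4, 267. ]), array([57.1, 16.3]), 22.38)
(array([915.2, 383.7]), array([68. , 31.7]), 46.91)
white lids
(array([ 333. , -593.7]), array([14.3, 50.6]), 86.68) 33 0.0643 [86. 99. 74.]
(array([ 353.4, -509.8]), array([44.7, 86.9]), 29.23) 93 0.0643 [132. 134. 126.]
(array([ 386.9, -314.6]), array([60.7, 50.5]), 12.57) 191 0.0653 [153. 155. 153.]
(array([ 414.6, -137.3]), array([61.7, 52.1]), 8.64) 211 0.065 [154. 156. 154.]
(array([549. , 288.8]), array([108. ,  44.2]), 73.45) 136 0.064 [63. 62. 56.]
(array([ 631.5, -472.4]), array([31.1, 62.3]), 37.38) 91 0.0645 [134. 135. 136.]
(array([ 669.1, -440.3]), array([30.3, 67.3]), 41.88) 75 0.0643 [137. 137. 138.]
(array([ 704.2, -331.7]), array([30.6, 59. ]), 33.99) 83 0.0638 [107. 114. 114.]
(array([ 802.6, -589.7])
[... 2264 characters left out ...]
, 62.6]), 76.11) 64 0.0639 [128. 132. 131.]
(array([ 647.3, -481.9]), array([25.7, 64.6]), 73.57) 46 0.0636 [154. 156. 156.]
obj [ 0.3   -0.061  0.236] [0.334 0.047 0.7  ] [26. 31. 56.]
obj [0.86  0.155 0.02 ] [0.938 0.414 0.225] [86. 97. 83.]
obj [0.421 0.042 0.02 ] [0.736 0.421 0.193] [ 98. 103. 103.]
obj [ 0.729 -0.022  0.02 ] [0.813 0.061 0.126] [141. 146. 143.]
obj [ 0.835 -0.468  0.02 ] [ 0.945 -0.069  0.194] [153. 155. 150.]
obj [ 0.387 -0.169  0.021] [ 0.442 -0.114  0.069] [142. 150. 139.]
obj [ 0.616 -0.495  0.02 ] [ 0.719 -0.323  0.155] [109. 120. 128.]
obj [ 0.358 -0.347  0.021] [ 0.414 -0.291  0.069] [146. 154. 143.]
obj [ 0.3  -0.6   0.02] [ 0.375 -0.486  0.144] [ 98. 112.  83.]
```

```bash
cat >> h.py <<'E'
def down(yaw):  # tool z down, tool x at heading yaw (deg) in world
    c,s=np.cos(np.radians(yaw)),np.sin(np.radians(yaw)); return np.array([[c,s,0],[s,-c,0],[0,0,-1.]])
def plan(wps):
    """wps: list of (pos_mm, R); prints delta per waypoint, each relative to the one before (first: measured)"""
    st=read_state(); p=np.array(st["position"])*1000; R=Ro.from_rotvec(st["eef_rot"]).as_matrix()
    print("now",p.round(1),"x-axis",R[:,0].round(3),"z",R[:,2].round(3))
    for q,Q in wps:
        q=np.array(q,float); Q=R if Q is None else Q
        d=R.T@(q-p); w=Ro.from_matrix(R.T@Q).as_rotvec()/np.radians(5)
        print("->",q.round(1),"shift",d.round(1).tolist(),"turn",w.round(2).tolist()); p,R=q,Q
E
python3 - <<'E'
from m import *
st=read_state(); s=snapshot("wrist"); np.savez("w0",**s); print(s["tool_from_camera"].round(3), s["fx"])
# panel plane fit by RANSAC
pts=[]
for n in("scene","side"):
    W=cloud(dict(np.load(n+".npz"))).reshape(-1,3); k=(W[:,0]>.42)&(W[:,0]<.69)&(W[:,1]>.03)&(W[:,1]<.23)&(W[:,2]>.04)&(W[:,2]<.22)
    P=W[k]; rng=np.random.default_rng(0); best=0
    for _ in range(500):
        a,b,c=P[rng.choice(len(P),3)]; m=np.cross(b-a,c-a); m/=np.linalg.norm(m)+1e-9
        i=abs((P-a)@m)<.004
        if i.sum()>best: best=i.sum();I=i
    Q=P[I]; m=np.linalg.svd(Q-Q.mean(0))[2][2]; m*=np.sign(m[2]); print(n,len(P),best,"normal",m.round(3),Q.mean(0).round(3),"top",P[P[:,2]>.18].mean(0).round(4),np.ptp(P[P[:,2]>.18],0).round(3))
    g=dict(np.load(n+".npz"))
plan([((420,100,400),down(0)),((420,100,400),down(90)),((420,100,400),down(180))])
E
```

```text
[[-0.    -0.95  -0.311  0.081]
 [ 1.     0.    -0.001 -0.   ]
 [ 0.002 -0.311  0.95  -0.135]
 [ 0.     0.     0.     1.   ]] 276.37531088380894
scene 1074 867 normal [-0.561 -0.402  0.724] [0.603 0.136 0.142] top [0.6448 0.1679 0.1896] [0.066 0.086 0.014]
side 1087 1087 normal [-0.587 -0.427  0.688] [0.588 0.124 0.12 ] top [0.6432 0.1646 0.188 ] [0.066 0.083 0.012]
now [ 216.3 -559.4  238.7] x-axis [0.933 0.36  0.   ] z [-0.     0.001 -1.   ]
-> [420. 100. 400.] shift [427.8, -541.8, -160.6] turn [-0.01, -0.0, 4.23]
-> [420. 100. 400.] shift [0.0, 0.0, 0.0] turn [0.0, 0.0, -18.0]
-> [420. 100. 400.] shift [0.0, 0.0, 0.0] turn [0.0, 0.0, -18.0]
```

```bash
python3 - <<'E'
from h import *
plan([((370,-400,330),down(70)),((460,-150,330),down(120)),((440,160,330),down(177))])
E
```

```text
now [ 216.3 -559.4  238.7] x-axis [0.933 0.36  0.   ] z [-0.     0.001 -1.   ]
-> [ 370. -400.  330.] shift [200.9, -93.4, -91.1] turn [-0.01, -0.01, -9.77]
-> [ 460. -150.  330.] shift [265.7, -0.9, 0.0] turn [0.0, 0.0, -10.0]
-> [440. 160. 330.] shift [278.5, 137.7, 0.0] turn [0.0, 0.0, -11.4]
```

>>> {"method": "play_rows", "body": {"deltas": [[85,[25,-12,-12],[0,0,-1.2]],[85,[50,-24,-23],[0,0,-2.5]],[85,[75,-35,-35],[0,0,-3.7]],[85,[100,-47,-46],[0,0,-4.9]],[85,[126,-59,-57],[0,0,-6.1]],[85,[151,-70,-69],[0,0,-7.3]],[85,[176,-82,-80],[0,0,-8.5]],[85,[201,-93,-91],[0,0,-9.8]]]}}

```text
clock: 0.82
position: [0.371, -0.3992, 0.3308]
eef_rot: [-2.567, -1.811, 0.0]
force: [0.8, 0.0, -1.3]
opening: 0.993
finger_force: 0.0
```

>>> {"method": "play_rows", "body": {"deltas": [[85,[33,0,0],[0,0,-1.25]],[85,[66,0,0],[0,0,-2.5]],[85,[100,0,0],[0,0,-3.75]],[85,[133,0,0],[0,0,-5]],[85,[166,0,0],[0,0,-6.25]],[85,[200,0,0],[0,0,-7.5]],[85,[233,0,0],[0,0,-8.75]],[85,[266,0,0],[0,0,-10]]]}}

```text
clock: 1.48
position: [0.4609, -0.1486, 0.3302]
eef_rot: [1.56, 2.727, -0.0]
force: [1.1, -1.1, -0.0]
opening: 0.995
finger_force: 0.0
```

>>> {"method": "play_rows", "body": {"deltas": [[85,[35,17,0],[0,0,-1.4]],[85,[70,34,0],[0,0,-2.8]],[85,[105,51,0],[0,0,-4.2]],[85,[140,69,0],[0,0,-5.7]],[85,[175,86,0],[0,0,-7.1]],[85,[209,103,0],[0,0,-8.5]],[85,[244,120,0],[0,0,-10]],[85,[279,138,0],[0,0,-11.4]]]}}

```text
clock: 2.15
position: [0.4393, 0.1621, 0.3303]
eef_rot: [0.074, 3.14, -0.0]
force: [0.8, -1.0, 0.4]
opening: 0.992
finger_force: 0.0
```

```bash
python3 - <<'E'
from h import *
st=read_state(); s=snapshot("wrist"); np.savez("w1",**s,pos=st["position"],rot=st["eef_rot"])
print(st["clock"],st["position"],st["joint_positions"].round(2))
cv2.imwrite("pics/w1.png",cv2.resize(s["frame"],(800,600)))
E
```

```text
2.15 [0.43929017 0.16213159 0.33026623] [ 0.07 -0.25 -0.08  1.75 -0.    0.12]
```

View pics/w1.png

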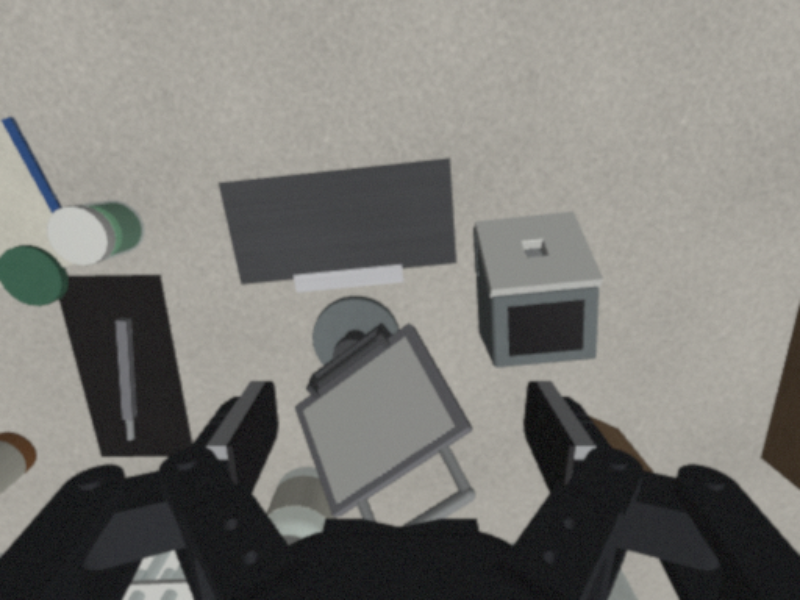

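The wrist view shows the plate with corners (220,183), (449,159), (457,262) and (242,284), the console with its well at (533,246), and the panel at (385,420) with its bar at (440,510). The stylus is on the mat at (125,380) with its tip at (130,438), and the jar is at (80,235).

```bash
cat >> m.py <<'E'
def wcam(s,st):
    T=np.array(s["tool_from_camera"]); M=Ro.from_rotvec(st["eef_rot"]).as_matrix()
    Rc=(M@T[:3,:3]).T; c=M@T[:3,3]+np.array(st["position"]); s=dict(s); s["R"]=Rc; s["t"]=-Rc@c; return s
def load(n):
    s=dict(np.load(n+".npz")); 
    return wcam(s,{"eef_rot":s["rot"],"position":s["pos"]}) if "rot" in s else s
def quad(m,s,z):
    v,u=np.nonzero(m); h=cv2.convexHull(np.c_[u,v].astype(np.float32)); 
    for e in np.linspace(1,20,60):
        q=cv2.approxPolyDP(h,e,True)
        if len(q)<=4: break
    return onplane(s,q[:,0],z)[:,:2]*1000
E
python3 - <<'E'
from m import *
s=load("w1"); W=cloud(s); g=s["frame"].astype(int); mx=g.max(2)
S=512/800
print("plate manual",(onplane(s,np.array([(220,183),(449,159),(457,262),(242,284)])*S,.003)[:,:2]*1000).round(1).tolist())
print("well",(onplane(s,np.array([(533,246)])*S,.055)*1000).round(1))
print("console top back corners? (494,365),(596,357) z0", (onplane(s,np.array([(494,365),(596,357),(475,222),(575,213)])*S,0)*1000).round(1).tolist())
print("console top edge",(onplane(s,np.array([(491,292),(600,277)])*S,.092)*1000).round(1).tolist())
print("stylus butt,tip",(onplane(s,np.array([(123,320),(130,438)])*S,.008)*1000).round(1).tolist())
print("mat",(onplane(s,np.array([(60,275),(160,275),(191,456),(102,456)])*S,.0)*1000).round(1).tolist())
print("foot disc", (onplane(s,np.array([(355,336)])*S,.016)*1000).round(1).tolist())
for n in("scene","side"):
    t=load(n); G=t["frame"].astype(int).max(2); Wt=cloud(t)
    for m in blobs((Wt[...,0]>.3)&(Wt[...,0]<.8)&(abs(Wt[...,1])<.4)&(G<75)&(abs(Wt[...,2])<.01),150): print(n,quad(m,t,.002).round(1).tolist())
E
```

```text
plate manual [[374.8, -20.2], [362.4, 216.4], [469.9, 223.8], [483.6, -14.9]]
well [[445.4 290.2  55. ]]
console top back corners? (494,365),(596,357) z0 [[598.2, 267.3, 0.0], [593.5, 387.7, 0.0], [427.8, 243.7, 0.0], [423.4, 349.8, 0.0]]
console top edge [[478.1, 243.2, 92.0], [468.7, 340.2, 92.0]]
stylus butt,tip [[517.8, -153.8, 8.0], [672.8, -183.5, 8.0]]
mat [[464.4, -216.1, 0.0], [469.7, -105.3, 0.0], [708.8, -118.1, 0.0], [703.3, -232.0, 0.0]]
foot disc [[546.4, 107.2, 16.0]]
scene [[430.4, 216.7], [480.0, -16.6], [374.3, -20.5], [358.4, 206.0]]
scene [[468.3, -109.6], [705.6, -118.0], [701.1, -232.5], [485.8, -256.2]]
side [[699.5, -233.2], [497.0, -223.6], [471.7, -108.9], [705.2, -120.5]]
```

```bash
python3 - <<'E'
from m import *
for n in("scene","side","w1"):
    W=cloud(load(n)).reshape(-1,3); A=np.array([.552,.106,.07])
    f=np.radians(35.8); d=np.array([np.cos(f),np.sin(f),0]); t=np.array([-np.sin(f),np.cos(f),0])
    P=(W-A); r=P@d; y=P@t; z=P[:,2]; rad=np.hypot(r,z); k=(abs(y)<.1)&(r>-.03)&(r<.2)&(rad>.14)&(rad<.18)&(z>.03)&(W[:,2]<.3)
    Q=W[k]; 
    if len(Q)<10: print(n,len(Q)); continue
    c=Q.mean(0); u=np.linalg.svd(Q-c)[2][0]; q=(Q-c)@u; mid=c+u*(q.max()+q.min())/2
    print(n,len(Q),"mid",mid.round(4),"len",np.ptp(q).round(3),"dir",u.round(3),"heading",np.degrees(np.arctan2(u[1],u[0])).round(1),"tilt",np.arctan2(r[k].mean(),z[k].mean()).round(3))
E
```

```text
scene 203 mid [0.6423 0.1703 0.189 ] len 0.101 dir [ 0.56  -0.828 -0.028] heading -55.9 tilt 0.75
side 74 mid [0.6404 0.166  0.186 ] len 0.101 dir [ 0.586 -0.81  -0.004] heading -54.1 tilt 0.744
w1 496 mid [0.6291 0.184  0.1869] len 0.068 dir [ 0.633 -0.767  0.103] heading -50.5 tilt 0.748
```

```bash
cat >> h.py <<'E'
AX=np.array([552.2,106.8,70.]); YAW=3.2
def hpos(sw,tilt): # sw deg rel. station; TCP pos for bar centre, tool down
    a=np.radians(sw+YAW); return AX+160*np.array([np.sin(tilt)*np.cos(a),np.sin(tilt)*np.sin(a),np.cos(tilt)])-[0,0,8.]
def hdown(sw): return down(sw+YAW+90)
E
python3 - <<'E'
from h import *
print(hpos(31.8,.746))
plan([((641.3,168,290),down(125)),((641.3,168,178),None)])
# arc table in the frame at the start
R0=down(125); p0=hpos(31.8,.746)
for k in np.arange(1,17)/16:
    sw=31.8*(1-k); t=.746+(.52-.746)*k
    print((R0.T@(hpos(sw,t)-p0)).round(1).tolist(), (31.8*k/5).round(2))
E
```

```text
[641.15421848 169.08641433 179.5055301 ]
now [438.2 168.  330.3] x-axis [-0.999  0.033  0.   ] z [ 0.     0.003 -1.   ]
-> [641.3 168.  290. ] shift [-203.0, 6.7, 40.3] turn [0.03, -0.02, 10.62]
-> [641.3 168.  178. ] shift [0.0, 0.0, 112.0] turn [0.0, 0.0, 0.0]
[-3.7, -1.7, -1.5] 0.4
[-7.3, -3.6, -3.0] 0.8
[-10.8, -5.6, -4.5] 1.19
[-14.1, -7.8, -5.9] 1.59
[-17.3, -10.1, -7.4] 1.99
[-20.3, -12.5, -8.8] 2.39
[-23.2, -15.0, -10.1] 2.78
[-25.9, -17.6, -11.5] 3.18
[-28.5, -20.3, -12.8] 3.58
[-30.9, -23.0, -14.1] 3.98
[-33.2, -25.9, -15.4] 4.37
[-35.3, -28.8, -16.6] 4.77
[-37.2, -31.8, -17.9] 5.17
[-38.9, -34.8, -19.0] 5.56
[-40.5, -37.9, -20.2] 5.96
[-41.9, -41.0, -21.3] 6.36
```

>>> {"method": "play_rows", "body": {"deltas": [[60,[-35,1,7],[0,0,1.4]],[60,[-70,2,14],[0,0,2.8]],[60,[-105,3,21],[0,0,4.2]],[60,[-140,5,28],[0,0,5.6]],[60,[-175,6,35],[0,0,7]],[60,[-203,7,40],[0,0,8.4]],[60,[-203,7,40],[0,0,9.8]],[60,[-203,7,40],[0,0,10.6]]]}}

```text
clock: 2.87
position: [0.6439, 0.1559, 0.2868]
eef_rot: [-1.485, -2.764, 0.004]
force: [-0.3, -0.4, 0.1]
opening: 0.705
finger_force: 0.0
```

>>> {"method": "play_rows", "body": {"deltas": [[60,[0,0,20],[0,0,0]],[60,[0,0,40],[0,0,0]],[60,[0,0,60],[0,0,0]],[60,[0,0,80],[0,0,0]],[60,[0,0,80],[0,0,0]],[60,[0,0,80],[0,0,0]],[60,[0,0,80],[0,0,0]],[60,[0,0,80],[0,0,0]]]}}

```text
clock: 3.53
position: [0.6438, 0.1564, 0.2121]
eef_rot: [1.475, 2.771, 0.002]
force: [0.5, 0.4, 0.9]
opening: 0.703
finger_force: 0.0
```

```bash
python3 - <<'E'
from m import *
plan([(hpos(31.8,.746),down(125))])
st=read_state(); s=snapshot("wrist"); np.savez("w2",**s,pos=st["position"],rot=st["eef_rot"])
cv2.imwrite("pics/w2.png",s["frame"])
E
```

```text
now [643.8 156.4 212.1] x-axis [-0.558  0.83  -0.001] z [ 0.002 -0.    -1.   ]
-> [641.2 169.1 179.5] shift [12.0, 4.8, 32.6] turn [0.02, 0.02, -0.21]
```

View pics/w2.png

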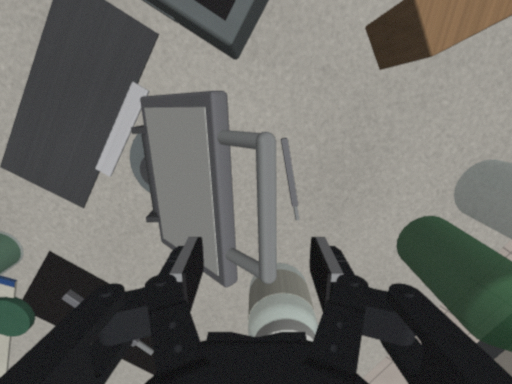

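The bar runs from (267,135) to (267,280), parallel to the tool's x and slightly right of the finger centre.

```bash
python3 - <<'E'
from m import *
s=load("w2"); W=cloud(s)
for v in (150,180,207,235,265): print(W[v,260:274].mean(0).round(4), (W[v,267]*1000).round(1))
c=np.nanmean(np.array([W[v,262:272].mean(0) for v in range(140,275,5)]),0)*1000; print("bar mid",c)
plan([((c[0],c[1],179),None)])
E
```

```text
[0.6195 0.2049 0.1904] [619.6 205.1 191.6]
[0.6295 0.1903 0.1903] [629.8 190.5 190.2]
[0.6391 0.1765 0.1907] [639.3 176.6 190.6]
[0.6498 0.1609 0.1903] [649.8 161.4 191.1]
[0.6622 0.143  0.19  ] [662.2 143.4 190.6]
bar mid [639.03707973 176.50954578 190.48517274]
now [643.8 156.4 212.1] x-axis [-0.558  0.83  -0.001] z [ 0.002  0.    -1.   ]
-> [639.  176.5 179. ] shift [19.4, 7.2, 33.1] turn [0.0, 0.0, 0.0]
```

>>> {"method": "play_rows", "body": {"deltas": [[60,[7,3,10],[0,0,0]],[60,[13,6,20],[0,0,-0.2]],[60,[13,6,34],[0,0,-0.2]],[60,[13,6,34],[0,0,-0.2]],[20,[13,6,34],[0,0,-0.2]],[8,[13,6,34],[0,0,-0.2]],[5,[13,6,34],[0,0,-0.2]],[5,[13,6,34],[0,0,-0.2]]], "force": 50}}

```text
clock: 4.25
position: [0.6414, 0.1707, 0.1772]
eef_rot: [1.451, 2.785, 0.002]
force: [13.1, 9.5, 9.3]
opening: 0.138
finger_force: 8.9
```

>>> {"method": "play_rows", "body": {"deltas": [[5,[0,0,0],[0,0,0]],[5,[0,0,0],[0,0,0]],[5,[0,0,0],[0,0,0]],[5,[0,0,0],[0,0,0]],[5,[0,0,0],[0,0,0]],[5,[0,0,0],[0,0,0]],[5,[0,0,0],[0,0,0]],[5,[0,0,0],[0,0,0]]]}}

```text
clock: 4.92
position: [0.6418, 0.1709, 0.1773]
eef_rot: [1.451, 2.784, 0.003]
force: [4.5, 2.7, 1.8]
opening: 0.118
finger_force: 48.9
```

```bash
python3 - <<'E'
from h import *
st=read_state(); p=np.array(st["position"])*1000; R=Ro.from_rotvec(st["eef_rot"]).as_matrix(); print(st["opening"]*85.4,st["finger_force"],st["force"])
d=p-AX; print(p, np.degrees(np.arctan2(d[1],d[0])), np.degrees(np.arctan2(R[1,0],R[0,0]))-90, np.hypot(d[0],d[1]), np.arcsin(np.hypot(d[0],d[1])/160))
plan([(hpos(20,.68),hdown(20)),(hpos(10,.60),hdown(10)),(hpos(0,.52),hdown(0))])
E
```

```text
10.062973811334349 48.91782224178314 [4.48304198 2.69360724 1.79589877]
[641.77949858 170.89197834 177.34446234] 35.58280947360985 34.953117801801014 110.14657622372609 0.7593030472737808
now [641.8 170.9 177.3] x-axis [-0.573  0.82  -0.001] z [ 0.003  0.001 -1.   ]
-> [644.7 146.4 186.4] shift [-21.7, -11.6, -9.1] turn [0.03, 0.01, 2.35]
-> [640.2 127.4 194.1] shift [-15.7, -11.6, -7.6] turn [0.0, 0.0, 2.0]
-> [631.6 111.2 200.9] shift [-13.8, -12.0, -6.8] turn [0.0, 0.0, 2.0]
```

>>> {"method": "play_rows", "body": {"deltas": [[5,[-3.8,-1.7,-1.6],[0,0,0.4]],[5,[-7.5,-3.6,-3.1],[0,0,0.8]],[5,[-11.2,-5.5,-4.6],[0,0,1.2]],[5,[-14.8,-7.5,-6.2],[0,0,1.6]],[5,[-18.3,-9.5,-7.7],[0,0,2]],[5,[-21.7,-11.6,-9.1],[0,0,2.35]],[5,[-21.7,-11.6,-9.1],[0,0,2.35]],[5,[-21.7,-11.6,-9.1],[0,0,2.35]]]}}

```text
clock: 5.58
position: [0.6448, 0.1462, 0.1862]
eef_rot: [1.729, 2.621, 0.003]
force: [4.6, 2.9, 0.8]
opening: 0.117
finger_force: 49.1
```

>>> {"method": "play_rows", "body": {"deltas": [[5,[-2.8,-1.7,-1.3],[0,0,0.33]],[5,[-5.5,-3.6,-2.6],[0,0,0.67]],[5,[-8.2,-5.5,-3.8],[0,0,1]],[5,[-10.8,-7.5,-5.1],[0,0,1.33]],[5,[-13.3,-9.5,-6.4],[0,0,1.67]],[5,[-15.7,-11.6,-7.6],[0,0,2]],[5,[-15.7,-11.6,-7.6],[0,0,2]],[5,[-15.7,-11.6,-7.6],[0,0,2]]]}}

```text
clock: 6.25
position: [0.6406, 0.1272, 0.1941]
eef_rot: [1.951, 2.459, 0.004]
force: [5.9, 2.2, 0.5]
opening: 0.12
finger_force: 49.2
```

>>> {"method": "play_rows", "body": {"deltas": [[5,[-2.5,-1.8,-1.2],[0,0,0.33]],[5,[-4.9,-3.7,-2.3],[0,0,0.67]],[5,[-7.3,-5.7,-3.5],[0,0,1]],[5,[-9.5,-7.7,-4.6],[0,0,1.33]],[5,[-11.7,-9.8,-5.7],[0,0,1.67]],[5,[-13.8,-12,-6.8],[0,0,2]],[5,[-13.8,-12,-6.8],[0,0,2]],[5,[-13.8,-12,-6.8],[0,0,2]]]}}

```text
clock: 6.92
position: [0.6324, 0.1109, 0.2013]
eef_rot: [2.157, 2.279, 0.005]
force: [7.2, 1.8, 3.0]
opening: 0.117
finger_force: 49.3
```

```bash
python3 - <<'E'
from h import *
st=read_state(); print(st["force"],st["opening"]*85.4)
plan([(hpos(0,.52),hdown(0))])
E
```

```text
[7.17690148 1.78089557 2.98167506] 9.985918560259098
now [632.4 110.9 201.3] x-axis [-0.055  0.998 -0.   ] z [ 0.005  0.    -1.   ]
-> [631.6 111.2 200.9] shift [0.4, -0.8, 0.4] turn [0.05, 0.0, -0.01]
```

>>> {"method": "play_rows", "body": {"deltas": [[20,[0,0,0],[0,0,0]],[40,[0,0,0],[0,0,0]],[40,[0,0,0],[0,0,0]],[40,[0,0,-10],[0,0,0]],[40,[0,0,-30],[0,0,0]],[60,[0,0,-60],[0,0,0]],[60,[0,0,-90],[0,0,0]],[60,[0,0,-90],[0,0,0]]]}}

```text
clock: 7.58
position: [0.632, 0.1108, 0.2971]
eef_rot: [2.155, 2.278, 0.008]
force: [0.7, 0.1, 0.7]
opening: 0.706
finger_force: 0.0
```

```bash
python3 - <<'E'
from h import *
plan([((520,-100,290),down(135)),((430,-210,290),down(180))])
E
```

```text
now [632.  110.8 297.1] x-axis [-0.056  0.998 -0.001] z [ 0.008 -0.    -1.   ]
-> [ 520. -100.  290.] shift [-204.3, -123.6, 6.3] turn [0.08, 0.04, -8.36]
-> [ 430. -210.  290.] shift [-14.1, -141.4, 0.0] turn [0.0, 0.0, -9.0]
```

>>> {"method": "play_rows", "body": {"deltas": [[85,[-30,-18,1],[0,0,-1.2]],[85,[-60,-36,2],[0,0,-2.4]],[85,[-90,-54,3],[0,0,-3.6]],[85,[-120,-72,4],[0,0,-4.8]],[85,[-150,-90,5],[0,0,-6]],[85,[-180,-108,6],[0,0,-7.2]],[85,[-204,-124,6],[0,0,-8.4]],[85,[-204,-124,6],[0,0,-8.4]]]}}

```text
clock: 8.25
position: [0.5162, -0.1033, 0.2844]
eef_rot: [1.191, 2.907, -0.002]
force: [0.4, -0.7, 0.1]
opening: 0.996
finger_force: 0.0
```

>>> {"method": "play_rows", "body": {"deltas": [[85,[-2,-25,0],[0,0,-1.4]],[85,[-5,-50,0],[0,0,-2.8]],[85,[-8,-75,0],[0,0,-4.2]],[85,[-11,-100,0],[0,0,-5.6]],[85,[-13,-125,0],[0,0,-7]],[85,[-14,-141,0],[0,0,-8.4]],[85,[-14,-141,0],[0,0,-9]],[85,[-14,-141,0],[0,0,-9]]]}}

```text
clock: 8.92
position: [0.4284, -0.21, 0.2843]
eef_rot: [-0.005, 3.141, -0.001]
force: [-0.3, -0.2, 0.3]
opening: 0.996
finger_force: 0.0
```

```bash
cat >> m.py <<'E'
def grab(n,name):
    st=read_state(); s=snapshot(n)
    if n=="wrist": np.savez(name,**s,pos=st["position"],rot=st["eef_rot"])
    else: np.savez(name,**s)
    return load(name)
def lids(s):
    W=cloud(s); g=s["frame"].astype(int); ws=(W[...,0]>.28)&(W[...,0]<.75)&(abs(W[...,1])<.45)
    for m in blobs(ws&(abs(W[...,2]-.064)<.008)&(g.max(2)-g.min(2)<35)&(g.max(2)>110),80):
        v,u=np.nonzero(m); h=cv2.convexHull(np.c_[u,v].astype(np.float32)); X=(onplane(s,h[:,0],.064)[:,:2]*1000).astype(np.float32)
        c,r=cv2.minEnclosingCircle(X); print("lid",np.round(c,1),"r",round(r,1),"mean",(W[m].mean(0)*1000).round(1),m.sum())
E
python3 - <<'E'
from m import *
s=grab("wrist","w3"); lids(s); cv2.imwrite("pics/w3.png",s["frame"]); plan([])
lids(grab("scene","scene1")); lids(grab("side","side1"))
E
```

```text
lid [ 384.9 -313.4] r 28.2 mean [ 384.8 -313.7   63.8] 1561
lid [ 413.7 -138.3] r 28.0 mean [ 413.3 -138.5   64. ] 1432
lid [ 622.  -440.6] r 12.9 mean [ 621.7 -441.5   63.3] 81
now [ 428.8 -209.6  284.3] x-axis [-1.    -0.001 -0.   ] z [ 0. -0. -1.]
lid [ 387.2 -315.4] r 31.8 mean [ 387.  -313.4   65.1] 191
lid [ 414.7 -137.4] r 31.8 mean [ 415.1 -137.1   64.9] 208
lid [ 412.9 -139.4] r 28.6 mean [ 414.2 -141.    64. ] 133
lid [ 385.6 -316.2] r 27.8 mean [ 385.9 -317.3   64.4] 172
```

View pics/w3.png

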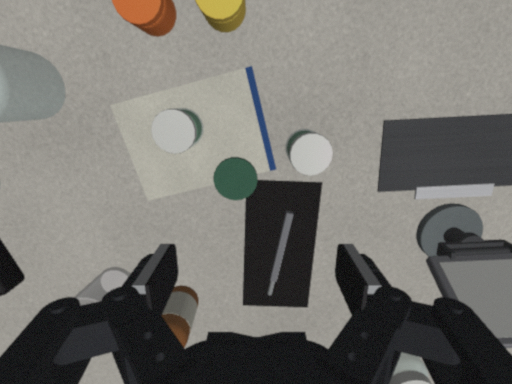

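The wrist view shows exactly two white-lid jars, at (175,131) and (311,154). The green cap at (235,178) is a bystander. The stylus on the mat runs from its butt at (290,213) to its tip at (270,293). I'll take the right jar first.

>>> {"method": "play_rows", "body": {"deltas": [[85,[8,36,30],[0,0,0]],[85,[15,71,65],[0,0,0]],[85,[15,71,100],[0,0,0]],[85,[15,71,135],[0,0,0]],[85,[15,71,165],[0,0,0]],[85,[15,71,195],[0,0,0]],[85,[15,71,220],[0,0,0]],[85,[15,71,240],[0,0,0]]], "force": 30}}

```text
clock: 9.73
position: [0.413, -0.1373, 0.0416]
eef_rot: [0.004, -3.14, -0.002]
force: [-0.3, -0.1, -0.6]
opening: 0.997
finger_force: 0.0
```

>>> {"method": "play_rows", "body": {"deltas": [[85,[0,0,10],[0,0,0]],[85,[0,0,10],[0,0,0]],[70,[0,0,10],[0,0,0]],[60,[0,0,10],[0,0,0]],[50,[0,0,10],[0,0,0]],[50,[0,0,10],[0,0,0]],[50,[0,0,10],[0,0,0]],[50,[0,0,10],[0,0,0]]], "force": 30}}

```text
clock: 10.4
position: [0.4147, -0.1393, 0.0356]
eef_rot: [-0.005, 3.139, -0.002]
force: [-1.3, 0.3, 7.6]
opening: 0.647
finger_force: 31.7
```

```bash
python3 - <<'E'
from h import *
st=read_state(); print(st["opening"]*85.4,st["finger_force"],st["force"])
plan([((414,-138,110),down(181)),((419.7,151,110),down(183)),((419.7,151,46),None)])
E
```

```text
55.25509896931084 31.738872528076172 [-1.27228029  0.32276481  7.64748345]
now [ 414.7 -139.3   35.6] x-axis [-1.    -0.003 -0.002] z [ 0.002 -0.002 -1.   ]
-> [ 414. -138.  110.] shift [0.5, 1.2, -74.4] turn [-0.02, 0.03, -0.16]
-> [419.7 151.  110. ] shift [-10.7, 288.9, 0.0] turn [0.0, 0.0, -0.4]
-> [419.7 151.   46. ] shift [0.0, 0.0, 64.0] turn [0.0, 0.0, 0.0]
```

>>> {"method": "play_rows", "body": {"deltas": [[50,[0,0,0],[0,0,0]],[50,[0,0,-8],[0,0,0]],[50,[0,0,-18],[0,0,0]],[50,[0,0,-30],[0,0,0]],[50,[0,0,-45],[0,0,0]],[50,[0,0,-60],[0,0,0]],[50,[0,0,-70],[0,0,0]],[50,[0,0,-74],[0,0,0]]], "force": 45}}

```text
clock: 11.07
position: [0.4145, -0.1393, 0.1103]
eef_rot: [-0.005, 3.139, -0.003]
force: [-0.1, -0.3, -1.3]
opening: 0.644
finger_force: 47.9
```

>>> {"method": "play_rows", "body": {"deltas": [[50,[0,12,0],[0,0,0]],[50,[-2,30,0],[0,0,0]],[50,[-3,52,0],[0,0,-0.1]],[50,[-4,76,0],[0,0,-0.2]],[50,[-4,100,0],[0,0,-0.3]],[50,[-5,122,0],[0,0,-0.4]],[50,[-5,138,0],[0,0,-0.5]],[50,[-5,145,0],[0,0,-0.5]]]}}

```text
clock: 11.73
position: [0.4173, 0.0089, 0.1071]
eef_rot: [0.078, -3.139, -0.001]
force: [-0.5, 0.1, -1.3]
opening: 0.645
finger_force: 48.1
```

>>> {"method": "play_rows", "body": {"deltas": [[50,[0,12,0],[0,0,0]],[50,[-2,30,0],[0,0,0]],[50,[-3,52,0],[0,0,0]],[50,[-4,76,0],[0,0,0]],[50,[-5,100,0],[0,0,0]],[50,[-6,122,0],[0,0,0]],[50,[-6,138,0],[0,0,0]],[50,[-6,144,0],[0,0,0]]]}}

```text
clock: 12.4
position: [0.4166, 0.1523, 0.1073]
eef_rot: [0.076, -3.14, -0.0]
force: [0.6, -0.3, -2.3]
opening: 0.642
finger_force: 48.2
```

```bash
python3 - <<'E'
from h import *
st=read_state(); print(st["opening"]*85.4,st["finger_force"],st["force"])
plan([((419.7,151,39.5),down(183))])
E
```

```text
54.865540076794744 48.225948214530945 [ 0.57863922 -0.29615287 -2.32576859]
now [416.6 152.3 107.3] x-axis [-0.999 -0.048  0.001] z [-0.001  0.    -1.   ]
-> [419.7 151.   39.5] shift [-3.1, -1.4, 67.8] turn [0.0, -0.01, -0.04]
```

>>> {"method": "play_rows", "body": {"deltas": [[50,[-2,-1,15],[0,0,0]],[50,[-3,-1,35],[0,0,0]],[50,[-3,-1,52],[0,0,0]],[50,[-3,-1,62],[0,0,0]],[50,[-3,-1,68],[0,0,0]],[50,[-3,-1,68],[0,0,0]],[50,[-3,-1,68],[0,0,0]],[58,[-3,-1,68],[0,0,0]]]}}

```text
clock: 13.07
position: [0.4208, 0.1495, 0.0404]
eef_rot: [-0.073, 3.14, -0.0]
force: [-1.0, 0.5, -0.1]
opening: 0.681
finger_force: 0.0
```

>>> {"method": "play_rows", "body": {"deltas": [[70,[0,0,0],[0,0,0]],[80,[0,0,0],[0,0,0]],[80,[0,0,0],[0,0,0]],[80,[0,0,-20],[0,0,0]],[80,[0,0,-50],[0,0,0]],[80,[0,0,-80],[0,0,0]],[80,[0,0,-110],[0,0,0]],[80,[0,0,-110],[0,0,0]]]}}

```text
clock: 13.73
position: [0.4231, 0.1499, 0.1559]
eef_rot: [-0.074, 3.132, 0.0]
force: [0.9, -0.0, 0.8]
opening: 0.934
finger_force: 0.0
```

```bash
python3 - <<'E'
from m import *
s=grab("wrist","w4"); lids(s); lids(grab("side","side2"));
plan([((395,-200,180),down(180)),((385.5,-314,130),down(160)),((385.5,-314,35),None)])
E
```

```text
lid [420.2 150.5] r 28.3 mean [418.4 150.4  66.9] 3138
lid [453.5 293.5] r 55.2 mean [454.1 292.   64.6] 1929
lid [420. 152.] r 28.3 mean [419.9 148.1  66.7] 88
lid [ 386.9 -315.9] r 28.4 mean [ 385.9 -317.4   64.4] 173
now [421.4 149.7 151.1] x-axis [-0.999 -0.047 -0.003] z [ 0.003 -0.    -1.   ]
-> [ 395. -200.  180.] shift [42.7, -348.1, -29.0] turn [-0.0, 0.03, 0.54]
-> [ 385.5 -314.   130. ] shift [9.5, -114.0, 50.0] turn [0.0, 0.0, 4.0]
-> [ 385.5 -314.    35. ] shift [0.0, 0.0, 95.0] turn [0.0, 0.0, 0.0]
```

>>> {"method": "play_rows", "body": {"deltas": [[85,[3,-25,-5],[0,0,0]],[85,[7,-60,-12],[0,0,0]],[85,[12,-98,-20],[0,0,0]],[85,[17,-137,-29],[0,0,0]],[85,[21,-175,-29],[0,0,0.1]],[85,[26,-214,-29],[0,0,0.2]],[85,[31,-252,-29],[0,0,0.3]],[85,[36,-290,-29],[0,0,0.5]]]}}

```text
clock: 14.5
position: [0.397, -0.1433, 0.1776]
eef_rot: [0.004, -3.141, -0.001]
force: [1.9, -0.9, -0.3]
opening: 0.997
finger_force: 0.0
```

>>> {"method": "play_rows", "body": {"deltas": [[85,[5,-35,0],[0,0,0.6]],[85,[8,-70,5],[0,0,1.2]],[85,[11,-105,15],[0,0,1.8]],[85,[14,-135,25],[0,0,2.4]],[85,[16,-160,40],[0,0,3]],[85,[16,-172,50],[0,0,3.6]],[85,[16,-172,50],[0,0,4]],[85,[16,-172,50],[0,0,4]]]}}

```text
clock: 15.17
position: [0.3815, -0.3134, 0.1264]
eef_rot: [-0.545, -3.091, -0.004]
force: [0.1, 0.6, 0.3]
opening: 0.999
finger_force: 0.0
```

```bash
python3 - <<'E'
from m import *
s=grab("wrist","w5"); lids(s)
plan([((385.5,-314,35),down(160))])
E
```

```text
lid [ 385.  -314.7] r 27.8 mean [ 384.3 -314.6   63.9] 3714
now [ 381.9 -313.2  127.3] x-axis [-0.941  0.339  0.002] z [-0.001  0.002 -1.   ]
-> [ 385.5 -314.    35. ] shift [-3.9, 0.3, 92.3] turn [0.02, -0.02, 0.04]
```

>>> {"method": "play_rows", "body": {"deltas": [[85,[-4,0,30],[0,0,0]],[85,[-4,0,60],[0,0,0]],[85,[-4,0,80],[0,0,0]],[85,[-4,0,92],[0,0,0]],[85,[-4,0,92],[0,0,0]],[65,[-4,0,92],[0,0,0]],[50,[-4,0,92],[0,0,0]],[50,[-4,0,92],[0,0,0]]], "force": 30}}

```text
clock: 15.88
position: [0.3872, -0.3161, 0.0388]
eef_rot: [0.539, 3.093, -0.003]
force: [-0.3, 1.2, 1.2]
opening: 0.649
finger_force: 31.6
```

>>> {"method": "play_rows", "body": {"deltas": [[50,[0,0,0],[0,0,0]],[50,[0,0,0],[0,0,0]],[50,[0,0,-8],[0,0,0]],[50,[0,0,-20],[0,0,0]],[50,[0,0,-35],[0,0,0]],[50,[0,0,-55],[0,0,0]],[50,[0,0,-70],[0,0,0]],[50,[0,0,-75],[0,0,0]]], "force": 45}}

```text
clock: 16.55
position: [0.3873, -0.3164, 0.1156]
eef_rot: [0.54, 3.092, -0.005]
force: [-0.0, -0.3, -2.2]
opening: 0.646
finger_force: 48.1
```

```bash
python3 - <<'E'
from m import *
st=read_state(); print(st["opening"]*85.4,st["finger_force"],st["force"])
plan([((410,-150,110),down(175)),((425.3,51,110),down(183))])
E
```

```text
55.174143606558566 48.113196194171906 [-1.23621614e-03 -3.34652781e-01 -2.23813228e+00]
now [ 387.3 -316.4  115.6] x-axis [-0.941  0.339 -0.004] z [ 0.003 -0.004 -1.   ]
-> [ 410. -150.  110.] shift [35.0, 164.2, 5.0] turn [-0.03, 0.04, -2.96]
-> [425.3  51.  110. ] shift [2.3, 201.6, 0.0] turn [0.0, 0.0, -1.6]
```

>>> {"method": "play_rows", "body": {"deltas": [[50,[3,12,0],[0,0,-0.3]],[50,[8,36,1],[0,0,-0.8]],[50,[14,64,2],[0,0,-1.3]],[50,[20,94,3],[0,0,-1.8]],[50,[26,122,4],[0,0,-2.3]],[50,[31,146,5],[0,0,-2.7]],[50,[34,160,5],[0,0,-3]],[50,[35,164,5],[0,0,-3]]]}}

```text
clock: 17.22
position: [0.4086, -0.146, 0.106]
eef_rot: [-0.124, -3.138, -0.002]
force: [0.3, 0.5, -2.2]
opening: 0.642
finger_force: 48.5
```

>>> {"method": "play_rows", "body": {"deltas": [[50,[0,15,0],[0,0,-0.2]],[50,[0,45,0],[0,0,-0.4]],[50,[1,80,0],[0,0,-0.7]],[50,[1,115,0],[0,0,-1]],[50,[2,150,0],[0,0,-1.3]],[50,[2,180,0],[0,0,-1.5]],[50,[2,197,0],[0,0,-1.6]],[50,[2,202,0],[0,0,-1.6]]]}}

```text
clock: 17.88
position: [0.4235, 0.0547, 0.1063]
eef_rot: [0.092, -3.14, -0.001]
force: [-0.4, -1.5, -1.5]
opening: 0.645
finger_force: 48.8
```

```bash
python3 - <<'E'
from m import *
plan([((425.3,51,42.3),down(183))])
E
```

```text
now [423.5  54.7 106.3] x-axis [-0.998 -0.059  0.001] z [-0.001  0.001 -1.   ]
-> [425.3  51.   42.3] shift [-1.6, -3.9, 64.0] turn [0.01, -0.01, 0.07]
```

>>> {"method": "play_rows", "body": {"deltas": [[50,[-1,-3,12],[0,0,0]],[50,[-2,-4,30],[0,0,0]],[50,[-2,-4,48],[0,0,0]],[50,[-2,-4,58],[0,0,0]],[50,[-2,-4,64],[0,0,0]],[50,[-2,-4,64],[0,0,0]],[50,[-2,-4,64],[0,0,0]],[58,[-2,-4,64],[0,0,0]]]}}

```text
clock: 18.55
position: [0.4265, 0.048, 0.043]
eef_rot: [-0.086, 3.14, -0.001]
force: [-1.0, -0.6, -0.9]
opening: 0.682
finger_force: 0.0
```

>>> {"method": "play_rows", "body": {"deltas": [[70,[0,0,0],[0,0,0]],[80,[0,0,0],[0,0,0]],[80,[0,0,0],[0,0,0]],[80,[0,0,-20],[0,0,0]],[80,[0,0,-50],[0,0,0]],[80,[0,0,-80],[0,0,0]],[80,[0,0,-120],[0,0,0]],[80,[0,0,-150],[0,0,0]]]}}

```text
clock: 19.22
position: [0.4263, 0.0486, 0.1956]
eef_rot: [-0.088, 3.139, -0.001]
force: [1.7, -0.6, 0.7]
opening: 0.935
finger_force: 0.0
```

```bash
python3 - <<'E'
from m import *
s=grab("wrist","w6"); lids(s)
plan([((560,-140,190),down(168))])
E
```

```text
lid [424.4  48.5] r 28.3 mean [422.8  48.6  66.9] 2367
lid [420.1 151.2] r 28.4 mean [418.8 149.7  67.1] 2360
lid [454.9 279.5] r 43.2 mean [454.7 278.9  64.6] 1026
now [428.5  48.2 201.2] x-axis [-0.998 -0.056 -0.009] z [ 0.009 -0.002 -1.   ]
-> [ 560. -140.  190.] shift [-120.7, -195.2, 12.7] turn [-0.01, 0.1, 3.04]
```

>>> {"method": "play_rows", "body": {"deltas": [[85,[-20,-28,0],[0,0,0.5]],[85,[-40,-56,0],[0,0,1]],[85,[-60,-84,0],[0,0,1.5]],[85,[-80,-112,0],[0,0,2]],[85,[-100,-140,0],[0,0,2.5]],[85,[-120,-168,0],[0,0,3]],[85,[-140,-196,0],[0,0,3]],[85,[-145,-205,0],[0,0,3]]]}}

```text
clock: 19.93
position: [0.5842, -0.1516, 0.1916]
eef_rot: [0.327, 3.124, -0.001]
force: [-0.6, -0.7, -0.2]
opening: 0.991
finger_force: 0.0
```

```bash
python3 - <<'E'
from m import *
s=grab("wrist","w7"); cv2.imwrite("pics/w7.png",s["frame"]); W=cloud(s)
m=(abs(W[...,0]-.59)<.16)&(abs(W[...,1]+.17)<.09)&(W[...,2]>.004)&(W[...,2]<.03)
for b in blobs(m,40):
    v,u=np.nonzero(b); print(rect(b,s,.01), W[b].mean(0).round(4), u.min(),u.max(),v.min(),v.max())
plan([])
E
```

```text
(array([ 463.6, -220.2]), array([83., 67.]), 88.0) [ 0.4589 -0.2299  0.0109] 123 203 36 113
(array([ 596.1, -170.1]), array([ 12.3, 159.8]), 79.39) [ 0.5855 -0.168   0.0115] 235 248 116 245
now [ 583.8 -151.4  191.6] x-axis [-0.978  0.207  0.   ] z [-0.    -0.001 -1.   ]
```

View pics/w7.png

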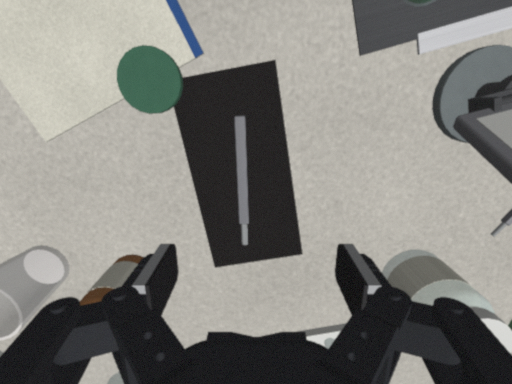

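The stylus measures 159.8 x 12.3 mm on the mat, with its butt at (240,116) and its tip at (245,243), pointing away from the robot. The small lookalike off at (505,222) isn't the one meant.

```bash
cat >> h.py <<'E'
def stool(head,tilt):
    """tool x at 180+head (stylus tip along -x), closing level; tool z leans by tilt deg toward heading `head` from down"""
    R=down(180+head); ax=R[:,1]  # lateral
    for s in (1,-1):
        Q=Ro.from_rotvec(ax*np.radians(s*tilt)).as_matrix()@R
        if Q[:,2]@[np.cos(np.radians(head)),np.sin(np.radians(head)),0]*np.sign(tilt or 1)>=0: return Q
E
python3 - <<'E'
from h import *
print(read_state()["joint_positions"].round(3))
u=np.array([np.cos(np.radians(-10.6)),np.sin(np.radians(-10.6)),0])
c=np.array([596,-170,6.]); g=c-30*u
Q=stool(-10.6,15); print(Q.round(3))
# stylus axis sits a mm ahead of TCP along tool z
tz=13.5; 
a=(tz-6)/np.cos(np.radians(15)); tcp=g-a*Q[:,2]; print("ahead",a,tcp)
plan([(tcp-70*Q[:,2],Q),(tcp,Q)])
E
```

```text
[-4.700e-01  1.090e-01  1.600e-02  1.478e+00 -1.000e-03 -2.610e-01]
[[-0.949  0.184  0.254]
 [ 0.178  0.983 -0.048]
 [-0.259 -0.    -0.966]]
ahead 7.764571353075623 [ 564.53661403 -164.11178736   13.5       ]
now [ 583.8 -151.4  191.6] x-axis [-0.978  0.207  0.   ] z [-0.    -0.001 -1.   ]
-> [ 546.7 -160.8   81.1] shift [34.3, -16.7, 110.5] turn [-0.04, -3.0, -0.27]
-> [ 564.5 -164.1   13.5] shift [0.0, -0.0, 70.0] turn [0.0, 0.0, 0.0]
```

```bash
python3 - <<'E'
from h import *
u=np.array([np.cos(np.radians(-10.6)),np.sin(np.radians(-10.6)),0])
c=np.array([596,-170,6.]); g=c-30*u
Q=stool(-10.6,12); tz=11.2
a=(tz-6)/np.cos(np.radians(12)); tcp=g-a*Q[:,2]; print("ahead",a,tcp)
plan([(tcp-60*Q[:,2],Q),(tcp,Q)])
E
```

```text
ahead 5.316171093298151 [ 565.42550686 -164.27813914   11.2       ]
now [ 583.8 -151.4  191.6] x-axis [-0.978  0.207  0.   ] z [-0.    -0.001 -1.   ]
-> [ 553.2 -162.    69.9] shift [27.7, -16.6, 121.7] turn [-0.04, -2.4, -0.27]
-> [ 565.4 -164.3   11.2] shift [-0.0, 0.0, 60.0] turn [0.0, 0.0, 0.0]
```

>>> {"method": "play_rows", "body": {"deltas": [[60,[5,-4,20],[0,-0.5,0]],[50,[10,-8,45],[0,-1,-0.1]],[40,[15,-12,70],[0,-1.5,-0.2]],[40,[20,-15,95],[0,-2,-0.3]],[40,[25,-17,112],[0,-2.4,-0.3]],[40,[28,-17,122],[0,-2.4,-0.3]],[40,[28,-17,122],[0,-2.4,-0.3]],[40,[28,-17,122],[0,-2.4,-0.3]]]}}

```text
clock: 20.65
position: [0.5517, -0.1587, 0.0717]
eef_rot: [0.263, 2.921, -0.032]
force: [0.0, 0.3, 0.3]
opening: 0.471
finger_force: 0.0
```

```bash
python3 - <<'E'
from m import *
s=grab("wrist","w8"); W=cloud(s)
m=(abs(W[...,0]-.59)<.12)&(abs(W[...,1]+.17)<.09)&(W[...,2]>.005)&(W[...,2]<.03)
for b in blobs(m,40): print(rect(b,s,.012), W[b].mean(0).round(4))
Q=stool(-10.6,12); plan([((565.4,-164.3,11.2),Q)])
E
```

```text
(array([ 482.6, -233.5]), array([25.7, 54.6]), 0.51) [ 0.4808 -0.2361  0.0118]
(array([ 592.7, -169.8]), array([ 11.9, 159.3]), 79.37) [ 0.5763 -0.1667  0.0115]
now [ 552.6 -159.2   72.7] x-axis [-0.962  0.174 -0.209] z [ 0.205 -0.041 -0.978]
-> [ 565.4 -164.3   11.2] shift [-0.3, -2.5, 62.9] turn [-0.03, 0.02, 0.07]
```

>>> {"method": "play_rows", "body": {"deltas": [[40,[0,-3,15],[0,0,0]],[40,[0,-3,30],[0,0,0]],[40,[0,-3,42],[0,0,0]],[40,[0,-3,52],[0,0,0]],[40,[0,-3,58],[0,0,0]],[40,[0,-3,61],[0,0,0]],[40,[0,-3,62.5],[0,0,0]],[40,[0,-3,62.5],[0,0,0]]]}}

```text
clock: 21.37
position: [0.5639, -0.1644, 0.0099]
eef_rot: [0.263, 2.921, -0.032]
force: [-0.2, 0.7, 0.3]
opening: 0.47
finger_force: 0.0
```

```bash
python3 - <<'E'
from m import *
plan([((565.4,-164.6,11.2),stool(-10.6,12))]); print(read_state()["force"])
E
```

```text
now [ 563.9 -164.4    9.9] x-axis [-0.962  0.175 -0.208] z [ 0.204 -0.04  -0.978]
-> [ 565.4 -164.6   11.2] shift [-1.8, 0.1, -1.0] turn [-0.02, 0.0, 0.06]
[-0.24208265  0.67518366  0.29380225]
```

>>> {"method": "play_rows", "body": {"deltas": [[40,[-1,0,-1.2],[0,0,0]],[40,[-1,0,-1.2],[0,0,0]],[25,[-1,0,-1.2],[0,0,0]],[15,[-1,0,-1.2],[0,0,0]],[8,[-1,0,-1.2],[0,0,0]],[5,[-1,0,-1.2],[0,0,0]],[5,[-1,0,-1.2],[0,0,0]],[5,[-1,0,-1.2],[0,0,0]]], "force": 80}}

```text
clock: 22.03
position: [0.5648, -0.1647, 0.0117]
eef_rot: [0.263, 2.92, -0.033]
force: [-1.6, 0.3, 6.3]
opening: 0.103
finger_force: 79.1
```

>>> {"method": "play_rows", "body": {"deltas": [[5,[0,0,0],[0,0,0]],[5,[0,0,0],[0,0,0]],[5,[0,0,-5],[0,0,0]],[5,[0,0,-15],[0,0,0]],[5,[0,0,-30],[0,0,0]],[5,[0,0,-50],[0,0,0]],[5,[0,0,-70],[0,0,0]],[5,[0,0,-70],[0,0,0]]]}}

```text
clock: 22.7
position: [0.5516, -0.1627, 0.0846]
eef_rot: [0.262, 2.916, -0.036]
force: [0.6, -0.7, 0.9]
opening: 0.104
finger_force: 78.4
```

```bash
python3 - <<'E'
from m import *
plan([]); st=read_state(); print(st["force"],st["opening"]*85.4,st["finger_force"])
s=grab("side","side3"); W=cloud(s); x0=st["position"]
u,v=map(int,proj(s,x0)); cv2.imwrite("pics/side3.png",cv2.resize(s["frame"][v-60:v+60,u-80:u+80],(800,600),interpolation=cv2.INTER_CUBIC))
E
```

```text
now [ 551.6 -162.7   84.6] x-axis [-0.961  0.174 -0.213] z [ 0.209 -0.043 -0.977]
[ 0.62100231 -0.67706516  0.94039024] 8.851764588022537 78.42374682426453
```

View pics/side3.png

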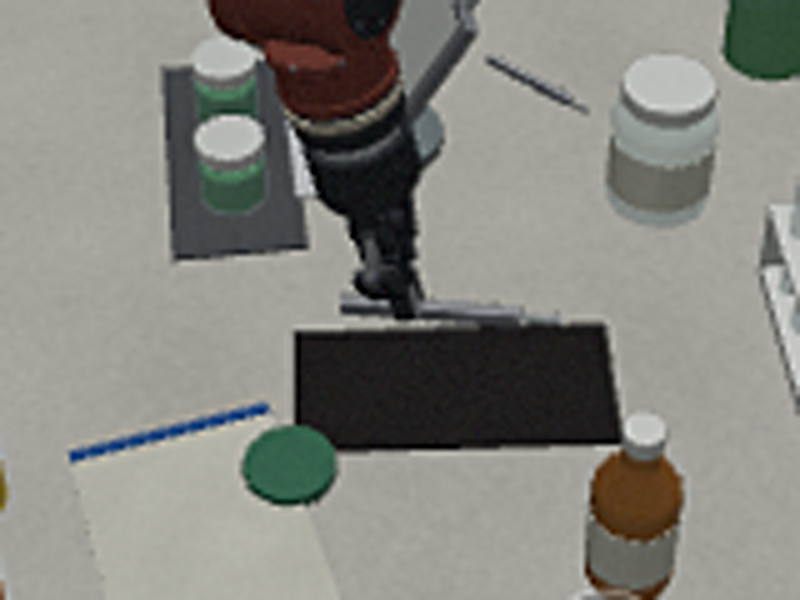

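The stylus is held level near its butt, with the barrel from (340,300) to (520,315) and its tip at (560,322). Both jars stand on the plate. Next I'll refine the well position from the wrist depth images.

```bash
cat >> h.py <<'E'
PC=np.array([422.5,101,3.]); _y=np.radians(YAW); RS=np.array([[np.cos(_y),-np.sin(_y),0],[np.sin(_y),np.cos(_y),0],[0,0,1]])
OR=PC-[0,0,3]+RS@[80,0,0]
N=RS@np.array([-.8192,0,.5736]); WELL=OR+RS@np.array([-45,190,55.])
E
python3 - <<'E'
from m import *
print("WELL nominal",WELL.round(1))
S=RS@np.array([.5736,0,.8192]); Y=RS[:,1]
for n in ("w1","w4","w6"):
    s=load(n); W=cloud(s)*1000; P=W-WELL
    h=P@N; a=P@S; b=P@Y
    face=(abs(a)<42)&(abs(b)<48)&(abs(h)<12)
    if face.sum()<50: print(n,face.sum()); continue
    A=np.c_[a[face],b[face],np.ones(face.sum())]; r=h[face]
    w=np.ones(len(r),bool)
    for _ in range(5): co=np.linalg.lstsq(A[w],r[w],rcond=None)[0]; w=abs(r-A@co)<1.5
    g=s["frame"].max(2).astype(int)
    dev=np.where((abs(a)<30)&(abs(b)<30)&(abs(h)<15),h-(co[0]*a+co[1]*b+co[2]),0); m=dev<-2.5
    bl=sorted(blobs(m,8),key=lambda q:-q.sum())[:1]
    mu=np.median(g[face]); m2=face&(abs(a)<25)&(abs(b)<25)&(abs(g-mu)>18)
    print(n,"face off",co.round(3),"n",face.sum(),"a range",np.percentile(a[face],[1,99]).round(1),"b",np.percentile(b[face],[1,99]).round(1))
    for q in bl: print("  depth hole a",a[q].min().round(1),a[q].max().round(1),"b",b[q].min().round(1),b[q].max().round(1),q.sum(),"dev",dev[q].min().round(1))
    if m2.sum(): print("  colour a",a[m2].min().round(1),a[m2].max().round(1),"b",b[m2].min().round(1),b[m2].max().round(1),m2.sum())
E
```

```text
WELL nominal [446.8 292.7  55. ]
w1 face off [-0.001 -0.001 -0.36 ] n 2689 a range [-40.9  41.2] b [-47.   46.9]
  depth hole a -10.4 7.7 b -8.4 9.9 119 dev -13.3
  colour a -12.0 7.7 b -11.3 10.0 131
w4 face off [-0.001 -0.    -0.339] n 8138 a range [-40.8  41.2] b [-46.9  47. ]
  depth hole a -10.4 8.4 b -10.1 9.8 354 dev -13.3
  colour a -12.2 11.4 b -11.8 10.0 444
w6 face off [-0.001 -0.002 -0.275] n 4835 a range [-41.1  41.1] b [-47.3  43.5]
  depth hole a -10.4 8.9 b -8.2 10.3 253 dev -13.5
  colour a -11.7 10.1 b -12.4 11.0 333
```

```bash
python3 - <<'E'
from m import *
s=load("w7"); W=cloud(s); m=(abs(W[...,0]-.59)<.12)&(abs(W[...,1]+.17)<.05)&(W[...,2]>.004)&(W[...,2]<.03)
for b in blobs(m,40): print(rect(b,s,.012))
R0=Ro.from_rotvec([.263,2.92,-.033]).as_matrix(); p0=np.array([564.8,-164.7,11.7])
u=np.array([np.cos(np.radians(-10.6)),np.sin(np.radians(-10.6)),0]); tip=np.array([594.4,-170,6])+80*u
tt=R0.T@(tip-p0); ut=R0.T@u; print("tip in tool",tt.round(1),"dir",ut.round(3))
st=read_state(); R=Ro.from_rotvec(st["eef_rot"]).as_matrix(); p=np.array(st["position"])*1000
T=p+R@tt; U=R@ut; print("pred tip now",T.round(1),U.round(3))
V=np.cross([0,0,1],U)
for n in("side3","scene2"):
    if n=="scene2": grab("scene",n)
    s=load(n); W=cloud(s)*1000; P=W-T; a=P@U; d=np.linalg.norm(P-a[...,None]*U,axis=-1)
    k=(a>-80)&(a<15)&(d<16); Q=P[k]; aa=a[k]; print(n,k.sum(),"max along",np.sort(aa)[-4:].round(1),"lateral",np.median(Q@V).round(1),"vert",np.median(Q@np.cross(U,V)).round(1))
    for lo,hi in((-80,-50),(-50,-30),(-30,5)):
        j=(aa>=lo)&(aa<hi); print("  ",lo,j.sum(),np.median((Q@V)[j]).round(1),np.median((Q@np.cross(U,V))[j]).round(1)) if j.any() else 0
E
```

```text
(array([ 478.9, -215.5]), array([11.7, 19.8]), 73.31)
(array([ 595.5, -169.9]), array([ 12.2, 158.8]), 79.39)
tip in tool [-106.4   -0.3   28.6] dir [-0.978 -0.005  0.209]
pred tip now [ 659.5 -182.5   77.3] [ 0.983 -0.184  0.003]
side3 86 max along [-4.4 -1.1 -0.8  2.4] lateral -3.3 vert 5.7
   -80 40 -3.9 6.1
   -50 22 -3.8 7.0
   -30 24 -1.7 3.8
scene2 119 max along [-1.5 -1.1 -0.9  0.9] lateral 1.3 vert 5.8
   -80 48 1.0 7.2
   -50 38 1.8 6.2
   -30 33 1.3 3.6
```

```bash
cat >> h.py <<'E'
TT=np.array([-106.4,-.3,28.6]); UT=np.array([-.978,-.005,.209]); UT/=np.linalg.norm(UT)
def press(d, tt=TT, ut=UT):
    """TCP pose putting stylus tip at WELL + d*N, along -N"""
    R=stool(YAW,-23); q=Ro.from_rotvec(np.cross(R@ut,-N)/max(np.linalg.norm(np.cross(R@ut,-N)),1e-9)*np.arcsin(min(1,np.linalg.norm(np.cross(R@ut,-N))))).as_matrix()
    R=q@R; return WELL+d*N-R@tt, R
E
python3 - <<'E'
from h import *
p,R=press(40); print(p,R.round(3),(R@UT+N).round(4))
plan([((500,-150,220),stool(-8,10)),((400,50,230),stool(0,0)),((p[0]-5,p[1]-60,p[2]+90),stool(3.2,-12)),(p+[0,0,50],R),(p,R)])
E
```

```text
[327.43002647 285.73098783 145.74852432] [[-0.919 -0.06  -0.389]
 [-0.056  0.998 -0.021]
 [ 0.39   0.003 -0.921]] [-0. -0.  0.]
now [ 550.6 -162.    80.9] x-axis [-0.962  0.175 -0.21 ] z [ 0.206 -0.041 -0.978]
-> [ 500. -150.  220.] shift [21.6, 2.3, -146.9] turn [-0.13, 0.42, -0.45]
-> [400.  50. 230.] shift [123.2, 184.1, -31.9] turn [-0.14, 2.0, -1.6]
-> [322.4 225.7 235.7] shift [77.6, 175.7, -5.7] turn [0.07, 2.4, -0.64]
-> [327.4 285.7 195.7] shift [-16.5, 59.6, 37.4] turn [-0.02, 2.19, -0.05]
-> [327.4 285.7 145.7] shift [-19.5, -0.1, 46.0] turn [0.0, 0.0, 0.0]
```

>>> {"method": "play_rows", "body": {"deltas": [[5,[3,0,-25],[0,0,0]],[5,[7,1,-55],[0,0.1,-0.1]],[5,[11,1,-85],[0,0.2,-0.2]],[5,[16,2,-115],[-0.1,0.3,-0.3]],[5,[21,2,-140],[-0.1,0.4,-0.4]],[5,[22,2,-147],[-0.1,0.4,-0.4]],[5,[22,2,-147],[-0.1,0.4,-0.4]],[5,[22,2,-147],[-0.1,0.4,-0.4]]]}}

```text
clock: 23.47
position: [0.4993, -0.1499, 0.2174]
eef_rot: [0.214, 2.961, -0.019]
force: [0.7, -0.2, -0.4]
opening: 0.109
finger_force: 78.4
```

>>> {"method": "play_rows", "body": {"deltas": [[5,[15,23,-4],[0,0.2,-0.2]],[5,[32,48,-8],[0,0.5,-0.4]],[5,[50,74,-13],[0,0.8,-0.6]],[5,[68,101,-18],[-0.1,1.1,-0.9]],[5,[86,128,-23],[-0.1,1.4,-1.1]],[5,[104,155,-27],[-0.1,1.7,-1.3]],[5,[118,176,-31],[-0.1,1.9,-1.5]],[5,[123,184,-32],[-0.1,2,-1.6]]]}}

```text
clock: 24.13
position: [0.3988, 0.0528, 0.2268]
eef_rot: [-0.002, -3.137, 0.005]
force: [0.5, -0.2, 0.1]
opening: 0.111
finger_force: 78.4
```

>>> {"method": "play_rows", "body": {"deltas": [[5,[9,20,-1],[0,0.3,-0.1]],[5,[20,46,-2],[0,0.6,-0.2]],[5,[31,72,-2],[0,1,-0.3]],[5,[43,98,-3],[0,1.3,-0.4]],[5,[55,124,-4],[0,1.7,-0.5]],[5,[66,150,-5],[0,2,-0.5]],[5,[75,170,-6],[0,2.3,-0.6]],[5,[78,176,-6],[0.1,2.4,-0.6]]]}}

```text
clock: 24.8
position: [0.3222, 0.2283, 0.2321]
eef_rot: [0.072, -2.926, 0.019]
force: [1.2, -0.5, -0.3]
opening: 0.107
finger_force: 78.4
```

>>> {"method": "play_rows", "body": {"deltas": [[5,[-3,10,6],[0,0.4,0]],[5,[-6,21,13],[0,0.8,0]],[5,[-9,32,20],[0,1.2,0]],[5,[-12,43,27],[0,1.6,0]],[5,[-15,54,34],[0,2,0]],[5,[-16,60,37],[0,2.2,0]],[5,[-16,60,37],[0,2.2,0]],[5,[-16,60,37],[0,2.2,0]]]}}

```text
clock: 25.47
position: [0.3283, 0.286, 0.1927]
eef_rot: [0.064, -2.737, 0.025]
force: [-0.8, 0.2, -0.0]
opening: 0.106
finger_force: 78.5
```

```bash
cat >> m.py <<'E'
def tipcheck(n):
    st=read_state(); R=Ro.from_rotvec(st["eef_rot"]).as_matrix(); p=np.array(st["position"])*1000
    T=p+R@TT; U=R@UT; Y=np.cross(U,[0,0,1.]); Y/=np.linalg.norm(Y); Z=np.cross(Y,U)
    print("pred tip",T.round(1),"rel well: along -N",((T-WELL)@N).round(1),"S",((T-WELL)@(RS@[.5736,0,.8192])).round(1),"Y",((T-WELL)@RS[:,1]).round(1),"joints",st["joint_positions"].round(2))
    s=grab("wrist" if n=="wrist" else n,"t_"+n); W=cloud(s)*1000; P=W-T; a=P@U; d=np.linalg.norm(P-a[...,None]*U,axis=-1)
    k=(a>-90)&(a<12)&(d<14)
    for lo,hi in((-90,-60),(-60,-32),(-28,0),(0,12)):
        j=k&(a>=lo)&(a<hi)
        if j.sum()>2: print("  ",n,lo,j.sum(),"Y",(P@Y)[j].min().round(1),(P@Y)[j].max().round(1),"Z",np.percentile((P@Z)[j],[5,50,95]).round(1))
E
python3 - <<'E'
from m import *
for n in("side","scene","wrist"): tipcheck(n)
p,R=press(40); plan([(p,R)])
E
```

```text
pred tip [414.8 289.3 124.6] rel well: along -N 66.3 S 38.6 Y -1.5 joints [ 0.34  0.05 -0.1   1.81  0.11  0.27]
   side -90 22 Y -6.5 12.7 Z [-2.2  3.5  7.5]
   side -60 22 Y -6.6 12.9 Z [-1.7  3.7  7.7]
   side -28 11 Y -9.8 4.5 Z [-0.5  1.9  5.5]
pred tip [415.  289.4 125.4] rel well: along -N 66.6 S 39.3 Y -1.5 joints [ 0.34  0.05 -0.1   1.81  0.11  0.27]
   scene -90 50 Y -4.1 6.8 Z [-3.   5.   9.2]
   scene -60 53 Y -6.4 6.9 Z [-5.   5.4  9.6]
   scene -28 23 Y -4.7 2.9 Z [-1.1  3.4  6. ]
pred tip [415.  289.4 126. ] rel well: along -N 66.9 S 39.8 Y -1.4 joints [ 0.34  0.05 -0.1   1.81  0.11  0.27]
   wrist -90 610 Y -6.4 5.2 Z [5.6 6.5 7.2]
   wrist -60 428 Y -6.8 5.3 Z [5.6 6.4 7.2]
now [328.4 286.2 194.2] x-axis [-0.92  -0.041  0.391] z [-0.39  -0.026 -0.92 ]
-> [327.4 285.7 145.7] shift [-18.0, -0.1, 45.0] turn [-0.06, -0.01, -0.17]
```

>>> {"method": "play_rows", "body": {"deltas": [[5,[-4,0,9],[0,0,0]],[5,[-8,0,20],[0,0,-0.1]],[5,[-12,0,31],[0,0,-0.2]],[5,[-16,0,40],[0,0,-0.2]],[5,[-18,0,45],[0,0,-0.2]],[5,[-18,0,45],[0,0,-0.2]],[5,[-18,0,45],[0,0,-0.2]],[5,[-18,0,45],[0,0,-0.2]]]}}

```text
clock: 26.28
position: [0.3273, 0.2864, 0.146]
eef_rot: [0.088, -2.738, 0.019]
force: [0.1, 0.0, -0.5]
opening: 0.11
finger_force: 78.5
```

```bash
python3 - <<'E'
from m import *
tipcheck("wrist"); plan([press(4),press(-8),press(-12.5)])
s=load("t_wrist"); lids(s); lids(grab("side","side4"))
W=cloud(grab("scene","scene3")); import scipy
P=W.reshape(-1,3)*1000-AX; P=P@RS; k=(abs(P[:,1])<80)&(P[:,0]>-10)&(P[:,0]<110)&(P[:,2]>60)&(np.hypot(P[:,0],P[:,2])<175)
Q=P[k]; t=Q[np.hypot(Q[:,0],Q[:,2])>140]; print("bar",len(t),t.mean(0).round(1),"tilt",np.arctan2(t[:,0].mean(),t[:,2].mean()).round(3),"slope x/y",np.polyfit(t[:,1],t[:,0],1).round(3))
E
```

```text
pred tip [413.8 291.6  78. ] rel well: along -N 40.2 S -0.1 Y 0.8 joints [ 0.34  0.07 -0.17  1.72  0.11  0.25]
   wrist -90 606 Y -6.3 5.3 Z [5.7 6.4 7.2]
   wrist -60 428 Y -6.7 5.3 Z [5.5 6.4 7.1]
now [327.4 286.4 146.1] x-axis [-0.918 -0.059  0.391] z [-0.39  -0.026 -0.92 ]
-> [356.9 287.4 125.1] shift [-35.3, -0.9, 7.8] turn [-0.05, -0.02, 0.03]
-> [366.7 287.9 118.2] shift [-11.7, -0.1, 2.5] turn [0.0, 0.0, 0.0]
-> [370.4 288.1 115.6] shift [-4.4, -0.0, 0.9] turn [0.0, 0.0, 0.0]
lid [413.7 144.1] r 26.2 mean [406.4 141.6  66.6] 1175
lid [420. 152.] r 28.3 mean [420.4 148.4  66.6] 90
lid [423.7  50.2] r 28.2 mean [424.1  45.9  67.4] 102
bar 225 [ 81.9  -1.3 141.8] tilt 0.524 slope x/y [6.0000e-03 8.1883e+01]
```

>>> {"method": "play_rows", "body": {"deltas": [[5,[-6,0,1.3],[0,0,0]],[5,[-13,-0.5,2.8],[0,0,0]],[5,[-20,-0.5,4.4],[0,0,0]],[5,[-27,-0.9,6],[0,0,0]],[5,[-32,-0.9,7.1],[0,0,0]],[5,[-35,-0.9,7.8],[0,0,0]],[5,[-35,-0.9,7.8],[0,0,0]],[5,[-35,-0.9,7.8],[0,0,0]]]}}

```text
clock: 27.1
position: [0.3562, 0.2872, 0.1245]
eef_rot: [0.088, -2.737, 0.019]
force: [-0.1, 0.3, 0.6]
opening: 0.104
finger_force: 78.5
```

>>> {"method": "play_rows", "body": {"deltas": [[5,[-2,0,0.4],[0,0,0]],[5,[-4,0,0.9],[0,0,0]],[5,[-6,0,1.3],[0,0,0]],[5,[-8,0,1.7],[0,0,0]],[5,[-10,0,2.1],[0,0,0]],[5,[-11.7,0,2.5],[0,0,0]],[5,[-11.7,0,2.5],[0,0,0]],[5,[-11.7,0,2.5],[0,0,0]]]}}

```text
clock: 27.77
position: [0.366, 0.2879, 0.1178]
eef_rot: [0.088, -2.737, 0.019]
force: [-0.0, 0.5, 0.3]
opening: 0.11
finger_force: 78.5
```

```bash
python3 - <<'E'
from m import *
print((read_state()["force"]@N).round(2),read_state()["force"]); tipcheck("wrist"); plan([press(-12.5),press(-14)])
E
```

```text
0.19 [-0.025893    0.50802018  0.3261269 ]
pred tip [452.5 293.1  49.8] rel well: along -N -7.6 S -1.0 Y 0.1 joints [ 0.32  0.18 -0.1   1.68  0.1   0.24]
   wrist -90 608 Y -6.3 5.3 Z [5.7 6.5 7.2]
   wrist -60 428 Y -6.7 5.3 Z [5.7 6.5 7.2]
now [366.  287.9 117.9] x-axis [-0.918 -0.059  0.392] z [-0.391 -0.026 -0.92 ]
-> [370.4 288.1 115.6] shift [-4.9, -0.0, 0.3] turn [-0.06, -0.03, 0.03]
-> [371.6 288.2 114.8] shift [-1.5, -0.0, 0.3] turn [0.0, 0.0, 0.0]
```

No contact with the walls. I'll press gradually and watch the force.

>>> {"method": "play_rows", "body": {"deltas": [[5,[-1.5,0,0.1],[0,0,0]],[5,[-3,0,0.2],[0,0,0]],[5,[-4,0,0.3],[0,0,0]],[5,[-5,0,0.4],[0,0,0]],[5,[-5.5,0,0.5],[0,0,0]],[5,[-6,0,0.6],[0,0,0]],[5,[-6,0,0.6],[0,0,0]],[5,[-6,0,0.6],[0,0,0]]]}}

```text
clock: 28.48
position: [0.3692, 0.2881, 0.1155]
eef_rot: [0.088, -2.733, 0.019]
force: [-11.8, -1.2, 9.5]
opening: 0.11
finger_force: 78.9
```

```bash
python3 - <<'E'
from m import *
print((read_state()["force"]@N).round(2),read_state()["force"]); tipcheck("wrist")
E
```

```text
15.16 [-11.82886028  -1.20712751   9.45993119]
pred tip [455.4 293.4  47.1] rel well: along -N -11.5 S -1.6 Y 0.2 joints [ 0.32  0.2  -0.09  1.68  0.1   0.23]
   wrist -90 612 Y -6.3 5.3 Z [5.9 6.7 7.4]
   wrist -60 427 Y -6.7 5.3 Z [6.  6.8 7.5]
   wrist -28 21 Y -9.3 9.4 Z [-11.6 -10.3  -9.2]
```

>>> {"method": "play_rows", "body": {"deltas": [[5,[-0.3,0,0],[0,0,0]],[5,[-0.3,0,0],[0,0,0]],[5,[-0.3,0,0],[0,0,0]],[5,[-0.3,0,0],[0,0,0]],[5,[-0.3,0,0],[0,0,0]],[5,[-0.3,0,0],[0,0,0]],[5,[-0.3,0,0],[0,0,0]],[5,[-0.3,0,0],[0,0,0]]]}}

```text
clock: 29.2
position: [0.3692, 0.2881, 0.1155]
eef_rot: [0.088, -2.733, 0.02]
force: [-11.9, -1.1, 10.4]
opening: 0.106
finger_force: 78.9
```

>>> {"method": "play_rows", "body": {"deltas": [[5,[5,0,-1],[0,0,0]],[5,[12,0,-2.5],[0,0,0]],[5,[20,0,-4.2],[0,0,0]],[5,[28,0,-5.9],[0,0,0]],[5,[36,0,-7.6],[0,0,0]],[5,[44,0,-9.3],[0,0,0]],[5,[52,0,-11],[0,0,0]],[5,[54,0,-11.4],[0,0,0]]]}}

```text
clock: 29.87
position: [0.3257, 0.2855, 0.1475]
eef_rot: [0.089, -2.739, 0.019]
force: [0.4, 0.7, -0.1]
opening: 0.103
finger_force: 78.5
```

```bash
python3 - <<'E'
from m import *
tipcheck("wrist")
p,R=press(40)
plan([(p+[0,-10,90],stool(3.2,-12)),((400,50,225),stool(0,0)),((520,-150,170),stool(-8,12)),])
E
```

```text
pred tip [412.3 290.8  79.6] rel well: along -N 42.4 S 0.3 Y 0.0 joints [ 0.34  0.06 -0.18  1.72  0.11  0.25]
   wrist -90 601 Y -6.3 5.3 Z [5.7 6.4 7.2]
   wrist -60 431 Y -6.7 5.3 Z [5.6 6.4 7.1]
now [326.  285.5 147.3] x-axis [-0.919 -0.06   0.391] z [-0.39  -0.026 -0.92 ]
-> [327.4 275.7 235.7] shift [33.8, -9.9, -81.7] turn [-0.03, -2.2, 0.1]
-> [400.  50. 225.] shift [-60.8, -229.4, -1.9] turn [-0.07, -2.4, 0.64]
-> [ 520. -150.  170.] shift [-120.0, -200.0, 55.0] turn [0.17, -2.4, 1.59]
```

>>> {"method": "play_rows", "body": {"deltas": [[5,[5,-1,-12],[0,-0.3,0]],[5,[11,-3,-26],[0,-0.7,0]],[5,[17,-5,-41],[0,-1.1,0]],[5,[23,-7,-56],[0,-1.5,0]],[5,[29,-9,-70],[0,-1.9,0.1]],[5,[34,-10,-82],[0,-2.2,0.1]],[5,[34,-10,-82],[0,-2.2,0.1]],[5,[34,-10,-82],[0,-2.2,0.1]]]}}

```text
clock: 30.58
position: [0.3283, 0.2756, 0.2356]
eef_rot: [0.082, -2.931, 0.013]
force: [0.8, 0.1, -1.2]
opening: 0.103
finger_force: 78.5
```

>>> {"method": "play_rows", "body": {"deltas": [[5,[-6,-22,0],[0,-0.2,0.1]],[5,[-14,-54,0],[0,-0.6,0.2]],[5,[-23,-88,-1],[0,-0.9,0.3]],[5,[-33,-122,-1],[0,-1.3,0.4]],[5,[-42,-157,-1],[0,-1.6,0.5]],[5,[-51,-192,-2],[0,-2,0.5]],[5,[-58,-220,-2],[0,-2.3,0.6]],[5,[-61,-229,-2],[-0.1,-2.4,0.6]]]}}

```text
clock: 31.25
position: [0.401, 0.0472, 0.2236]
eef_rot: [0.0, -3.14, 0.001]
force: [0.3, -0.1, -0.9]
opening: 0.112
finger_force: 78.6
```

>>> {"method": "play_rows", "body": {"deltas": [[5,[-13,-22,4],[0,-0.2,0.2]],[5,[-29,-48,12],[0,-0.5,0.4]],[5,[-46,-77,20],[0,-0.9,0.6]],[5,[-64,-107,28],[0.1,-1.3,0.8]],[5,[-82,-137,37],[0.1,-1.7,1.1]],[5,[-100,-167,46],[0.1,-2,1.3]],[5,[-115,-192,53],[0.2,-2.3,1.5]],[5,[-120,-200,55],[0.2,-2.4,1.6]]]}}

```text
clock: 31.92
position: [0.5212, -0.1521, 0.1665]
eef_rot: [0.206, 2.928, -0.024]
force: [-0.6, 1.1, -0.2]
opening: 0.106
finger_force: 78.6
```

```bash
python3 - <<'E'
from m import *
R0=Ro.from_rotvec([.263,2.92,-.033]).as_matrix(); print((R0@UT).round(3))
plan([((560,-163.5,60),R0),((564.8,-164.7,12.8),R0)])
W=cloud(grab("side","side5")); k=(abs(W[...,0]-.58)<.14)&(abs(W[...,1]+.17)<.1)&(W[...,2]>.006)&(W[...,2]<.05); print(k.sum())
E
```

```text
[ 0.983 -0.184  0.   ]
now [ 521.2 -152.1  166.5] x-axis [-0.969  0.137 -0.205] z [ 0.203 -0.031 -0.979]
-> [ 560.  -163.5   60. ] shift [-17.3, -5.7, 112.5] turn [0.11, -0.05, 0.44]
-> [ 564.8 -164.7   12.8] shift [5.0, -0.2, 47.2] turn [0.0, 0.0, 0.0]
230
```

>>> {"method": "play_rows", "body": {"deltas": [[5,[-3,-1,15],[0,0,0.1]],[5,[-6,-2,36],[0,0,0.2]],[5,[-9,-3,58],[0,0,0.3]],[5,[-12,-4,80],[0.1,0,0.4]],[5,[-16,-5,100],[0.1,0,0.4]],[5,[-17,-6,112],[0.1,0,0.4]],[5,[-17,-6,112],[0.1,0,0.4]],[5,[-17,-6,112],[0.1,0,0.4]]]}}

```text
clock: 32.63
position: [0.5593, -0.1603, 0.0635]
eef_rot: [0.252, 2.925, -0.031]
force: [-1.1, 0.2, 0.4]
opening: 0.105
finger_force: 78.6
```

```bash
python3 - <<'E'
from m import *
R0=Ro.from_rotvec([.263,2.92,-.033]).as_matrix()
plan([((564.8,-164.7,12.4),R0)])
E
```

```text
now [ 559.3 -160.3   63.5] x-axis [-0.964  0.167 -0.206] z [ 0.202 -0.039 -0.979]
-> [ 564.8 -164.7   12.4] shift [4.5, -3.2, 51.3] turn [0.02, -0.04, 0.09]
```

>>> {"method": "play_rows", "body": {"deltas": [[5,[1,-1,14],[0,0,0]],[5,[2,-2,28],[0,0,0]],[5,[3,-3,40],[0,0,0.1]],[5,[4,-3,47],[0,0,0.1]],[5,[4.5,-3,51],[0,0,0.1]],[5,[4.5,-3,51],[0,0,0.1]],[5,[4.5,-3,51],[0,0,0.1]],[13,[4.5,-3,51],[0,0,0.1]]]}}

```text
clock: 33.3
position: [0.566, -0.1656, 0.0142]
eef_rot: [0.265, 2.92, -0.032]
force: [0.4, -0.5, 0.6]
opening: 0.152
finger_force: 0.0
```

>>> {"method": "play_rows", "body": {"deltas": [[20,[0,0,0],[0,0,0]],[40,[0,0,0],[0,0,0]],[40,[0,0,0],[0,0,0]],[40,[0,0,-20],[0,0,0]],[60,[0,0,-60],[0,0,0]],[60,[0,0,-100],[0,0,0]],[60,[0,0,-140],[0,0,0]],[60,[0,0,-180],[0,0,0]]]}}

```text
clock: 33.97
position: [0.5282, -0.1579, 0.1913]
eef_rot: [0.266, 2.921, -0.032]
force: [0.6, 0.1, -0.1]
opening: 0.699
finger_force: 0.0
```

```bash
python3 - <<'E'
from m import *
s=grab("wrist","w9"); W=cloud(s)
m=(abs(W[...,0]-.59)<.12)&(abs(W[...,1]+.17)<.05)&(W[...,2]>.004)&(W[...,2]<.03)
for b in blobs(m,40): print(rect(b,s,.012),(W[b].mean(0)*1000).round(1))
plan([((600,30,270),down(110)),((631.7,111.3,300),hdown(0)),(hpos(0,.52),hdown(0))])
for k in np.linspace(0,1,9)[1:]: print((hdown(0).T@(hpos(0,.52*(1-k))-hpos(0,.52))).round(1).tolist())
E
```

```text
(array([ 478.4, -213.7]), array([17.5, 12.8]), 0.01) [ 476.8 -215.2   11.4]
(array([ 595. , -169.6]), array([ 11.7, 159.7]), 79.8) [ 582.7 -167.3   11.6]
now [ 530.2 -159.3  200.7] x-axis [-0.96   0.175 -0.217] z [ 0.213 -0.045 -0.976]
-> [600.  30. 270.] shift [-49.1, 198.3, -61.4] turn [1.24, 2.32, 11.88]
-> [631.7 111.3 300. ] shift [65.6, 57.6, -30.0] turn [0.0, 0.0, 3.36]
-> [631.6 111.2 200.9] shift [-0.1, -0.1, 99.1] turn [0.0, 0.0, 0.0]
[-0.0, -9.2, -4.9]
[-0.0, -18.7, -9.1]
[-0.0, -28.4, -12.8]
[0.0, -38.4, -15.8]
[-0.0, -48.5, -18.1]
[-0.0, -58.8, -19.8]
[-0.0, -69.1, -20.8]
[-0.0, -79.5, -21.1]
```

>>> {"method": "play_rows", "body": {"deltas": [[60,[-7,28,-10],[0.2,0.3,1.3]],[60,[-14,56,-20],[0.3,0.6,2.7]],[60,[-21,85,-30],[0.5,0.9,4]],[60,[-28,113,-40],[0.6,1.2,5.4]],[60,[-35,142,-50],[0.8,1.5,6.7]],[60,[-42,170,-57],[0.9,1.7,8]],[60,[-49,198,-61],[1.1,2,9.4]],[60,[-49,198,-61],[1.2,2.2,10.7]]]}}

```text
clock: 34.68
position: [0.6009, 0.0346, 0.2596]
eef_rot: [1.671, 2.659, -0.012]
force: [-0.1, -0.8, 0.0]
opening: 0.702
finger_force: 0.0
```

```bash
python3 - <<'E'
from m import *
plan([((631.7,111.3,270),hdown(0))])
E
```

```text
now [600.9  34.6 259.6] x-axis [-0.434  0.901 -0.005] z [-0.003 -0.007 -1.   ]
-> [631.7 111.3 270. ] shift [55.7, 61.0, -11.0] turn [-0.05, 0.07, 4.5]
```

>>> {"method": "play_rows", "body": {"deltas": [[60,[9,10,-2],[0,0,0.8]],[60,[18,20,-4],[0,0,1.6]],[60,[28,30,-6],[0,0,2.4]],[60,[38,41,-8],[0,0,3.2]],[60,[48,52,-10],[0,0.1,4]],[60,[56,61,-11],[0,0.1,4.5]],[60,[56,61,-11],[0,0.1,4.5]],[60,[56,61,-11],[0,0.1,4.5]]]}}

```text
clock: 35.35
position: [0.6299, 0.1076, 0.2687]
eef_rot: [-2.15, -2.285, 0.006]
force: [0.3, -0.3, -0.1]
opening: 0.703
finger_force: 0.0
```

```bash
python3 - <<'E'
from m import *
s=grab("wrist","w10"); W=cloud(s).reshape(-1,3)*1000
P=(W-AX)@RS; k=(abs(P[:,1])<60)&(P[:,0]>50)&(P[:,0]<110)&(P[:,2]>115)&(np.hypot(P[:,0],P[:,2])<172)&(np.hypot(P[:,0],P[:,2])>145); t=P[k]
print(len(t),t.mean(0).round(1),np.polyfit(t[:,1],t[:,0],1).round(3)); plan([(hpos(0,.52),hdown(0))])
E
```

```text
2159 [ 80.6   5.  141.6] [-3.0000e-03  8.0618e+01]
now [629.8 107.1 268.8] x-axis [-0.06   0.998 -0.   ] z [-0.006 -0.    -1.   ]
-> [631.6 111.2 200.9] shift [4.0, 2.4, 67.9] turn [-0.06, 0.0, 0.05]
```

>>> {"method": "play_rows", "body": {"deltas": [[60,[4,2.5,20],[0,0,0]],[60,[4,2.5,40],[0,0,0]],[60,[4,2.5,58],[0,0,0]],[60,[4,2.5,68],[0,0,0]],[40,[4,2.5,68],[0,0,0]],[20,[4,2.5,68],[0,0,0]],[8,[4,2.5,68],[0,0,0]],[5,[4,2.5,68],[0,0,0]]], "force": 50}}

```text
clock: 36.07
position: [0.6325, 0.1113, 0.2026]
eef_rot: [-2.154, -2.284, 0.003]
force: [0.1, 0.4, 2.0]
opening: 0.14
finger_force: 2.3
```

>>> {"method": "play_rows", "body": {"deltas": [[5,[0,0,0],[0,0,0]],[5,[0,0,0],[0,0,0]],[5,[0,0,0],[0,0,0]],[5,[0,-5,-2.8],[0,0,0]],[5,[0,-12,-6.2],[0,0,0]],[5,[0,-20,-9.8],[0,0,0]],[5,[0,-28.4,-12.8],[0,0,0]],[5,[0,-28.4,-12.8],[0,0,0]]]}}

```text
clock: 36.73
position: [0.6047, 0.1099, 0.2165]
eef_rot: [2.155, 2.285, -0.0]
force: [4.3, 0.5, 9.7]
opening: 0.119
finger_force: 50.6
```

```bash
python3 - <<'E'
from m import *
print(read_state()["force"],read_state()["opening"]*85.4); plan([(hpos(0,.24),hdown(0)),(hpos(0,.12),hdown(0)),(hpos(0,0),hdown(0))])
E
```

```text
[4.3062533  0.523421   9.67263191] 10.141607609285279
now [604.7 109.9 216.5] x-axis [-0.058  0.998 -0.   ] z [ 0. -0. -1.]
-> [590.2 108.9 217.4] shift [-0.1, -14.5, -0.9] turn [0.0, 0.0, 0.03]
-> [571.3 107.9 220.8] shift [0.0, -18.9, -3.4] turn [0.0, 0.0, 0.0]
-> [552.2 106.8 222. ] shift [0.0, -19.2, -1.2] turn [0.0, 0.0, 0.0]
```

>>> {"method": "play_rows", "body": {"deltas": [[5,[0,-5,-1],[0,0,0]],[5,[0,-12,-2],[0,0,0]],[5,[0,-20,-3.5],[0,0,0]],[5,[0,-28,-5],[0,0,0]],[5,[0,-36,-6],[0,0,0]],[5,[0,-44,-6.8],[0,0,0]],[5,[0,-52.5,-7],[0,0,0]],[5,[0,-52.5,-7],[0,0,0]]]}}

```text
clock: 37.4
position: [0.5521, 0.1069, 0.2237]
eef_rot: [-2.155, -2.286, 0.001]
force: [1.6, -0.5, 12.9]
opening: 0.117
finger_force: 53.1
```

```bash
python3 - <<'E'
from m import *
print(read_state()["force"],read_state()["opening"]*85.4); plan([(hpos(0,0),hdown(0))])
E
```

```text
[ 1.56634808 -0.46856938 12.91407352] 9.999394147653486
now [552.1 106.9 223.7] x-axis [-0.059  0.998 -0.   ] z [-0. -0. -1.]
-> [552.2 106.8 222. ] shift [-0.1, 0.1, 1.7] turn [-0.0, 0.0, 0.03]
```

>>> {"method": "play_rows", "body": {"deltas": [[20,[0,0,1],[0,0,0]],[40,[0,0,1],[0,0,0]],[40,[0,0,0],[0,0,0]],[40,[0,0,-15],[0,0,0]],[40,[0,0,-40],[0,0,0]],[60,[0,0,-60],[0,0,0]],[60,[0,0,-75],[0,0,0]],[60,[0,0,-75],[0,0,0]]]}}

```text
clock: 38.07
position: [0.5524, 0.1068, 0.2991]
eef_rot: [-2.155, -2.285, 0.002]
force: [-0.1, -0.1, 0.0]
opening: 0.7
finger_force: 0.0
```

```bash
cat >> m.py <<'E'
def panel(n):
    W=cloud(grab(n,"p_"+n)).reshape(-1,3)*1000; P=(W-AX)@RS; h=np.hypot(P[:,0],P[:,2])
    k=(abs(P[:,1])<60)&(abs(P[:,0])<60)&(P[:,2]>140)&(h<172); t=P[k]; k2=(abs(P[:,1])<70)&(abs(P[:,0])<40)&(P[:,2]>20)&(P[:,2]<115); q=P[k2]
    if len(t)>20: print(n,"bar",len(t),t.mean(0).round(1),np.polyfit(t[:,1],t[:,0],1).round(3))
    if len(q)>50: print(n,"panel plane x=a+by+cz",np.linalg.lstsq(np.c_[np.ones(len(q)),q[:,1:]],q[:,0],rcond=None)[0].round(3))
E
python3 - <<'E'
from m import *
panel("scene"); panel("wrist"); lids(load("p_scene")); lids(load("p_wrist"))
plan([((530,-160,200),down(150)),((530,-160,200),stool(-10.6,12))])
E
```

```text
scene bar 236 [  1.8  -1.  161.7] [0.004 1.807]
scene panel plane x=a+by+cz [4.689e+00 1.000e-03 3.000e-03]
wrist bar 1849 [  0.8   5.3 164.4] [-0.004  0.813]
lid [416.   44.5] r 26.8 mean [416.1  41.2  68.5] 105
lid [407.  147.7] r 26.4 mean [408.2 147.4  68.3] 104
lid [454.3 266.8] r 26.0 mean [455.3 264.3  64.6] 260
lid [420.8 150.3] r 29.2 mean [421.1 151.2  67. ] 1504
lid [425.7  48.3] r 30.0 mean [425.5  50.4  66.6] 1217
lid [745.3  27.5] r 35.0 mean [737.3  37.3  68.7] 120
now [551.7 106.8 295.8] x-axis [-0.058  0.998  0.   ] z [-0.006 -0.    -1.   ]
-> [ 530. -160.  200.] shift [-265.1, -36.7, 95.9] turn [-0.06, -0.03, -11.33]
-> [ 530. -160.  200.] shift [0.0, 0.0, 0.0] turn [-0.41, -2.38, -3.87]
```

Panel upright and square, jars in place. Back to the stylus.

>>> {"method": "play_rows", "body": {"deltas": [[60,[-35,-5,5],[0,0,-1.4]],[60,[-73,-10,10],[0,0,-2.8]],[60,[-112,-15,20],[0,0,-4.2]],[60,[-150,-20,35],[0,0,-5.6]],[60,[-188,-26,55],[0,0,-7]],[60,[-225,-31,75],[0,0,-8.4]],[60,[-265,-37,96],[0,0,-9.8]],[60,[-265,-37,96],[0,0,-11.2]]]}}

```text
clock: 38.83
position: [0.5273, -0.1626, 0.1956]
eef_rot: [-0.864, -3.01, 0.002]
force: [-0.4, -0.6, -0.5]
opening: 0.701
finger_force: 0.0
```

>>> {"method": "play_rows", "body": {"deltas": [[60,[0,0,0],[-0.1,-0.6,-1]],[60,[0,0,0],[-0.2,-1.2,-2]],[60,[0,0,0],[-0.3,-1.8,-3]],[60,[0,0,0],[-0.4,-2.4,-3.9]],[50,[0,0,0],[-0.4,-2.4,-3.9]],[40,[0,0,0],[-0.4,-2.4,-3.9]],[40,[0,0,0],[-0.4,-2.4,-3.9]],[40,[0,0,0],[-0.4,-2.4,-3.9]]]}}

```text
clock: 39.5
position: [0.5297, -0.1599, 0.1999]
eef_rot: [0.326, 2.92, -0.036]
force: [-1.4, -0.0, 0.3]
opening: 0.466
finger_force: 0.0
```

```bash
python3 - <<'E'
from m import *
s=grab("wrist","w11"); W=cloud(s)
m=(abs(W[...,0]-.59)<.14)&(abs(W[...,1]+.17)<.08)&(W[...,2]>.004)&(W[...,2]<.03)
for b in blobs(m,40): print(rect(b,s,.012),(W[b].mean(0)*1000).round(1))
R0=Ro.from_rotvec([.263,2.92,-.033]).as_matrix(); p0=np.array([564.8,-164.7,11.5]); plan([(p0-50*R0[:,2],R0),(p0,R0)])
E
```

```text
(array([ 472.7, -226.2]), array([45.6, 48.2]), 0.55) [ 469.7 -229.6   11.8]
(array([ 595.4, -169.7]), array([ 11.9, 160.2]), 79.6) [ 583.7 -167.5   11.5]
now [ 529.8 -159.9  200. ] x-axis [-0.955  0.215 -0.203] z [ 0.198 -0.047 -0.979]
-> [ 554.5 -162.7   60.4] shift [4.2, 3.1, 141.7] turn [-0.08, -0.07, -0.48]
-> [ 564.8 -164.7   11.5] shift [-0.0, 0.0, 50.0] turn [0.0, 0.0, 0.0]
```

>>> {"method": "play_rows", "body": {"deltas": [[40,[0,0,25],[0,0,-0.1]],[40,[1,1,55],[0,0,-0.2]],[40,[2,1,85],[0,0,-0.3]],[40,[3,2,112],[-0.1,0,-0.4]],[40,[4,3,132],[-0.1,-0.1,-0.5]],[40,[4,3,142],[-0.1,-0.1,-0.5]],[40,[4,3,142],[-0.1,-0.1,-0.5]],[40,[4,3,142],[-0.1,-0.1,-0.5]]]}}

```text
clock: 40.22
position: [0.5548, -0.1628, 0.0608]
eef_rot: [0.258, 2.917, -0.032]
force: [0.3, 0.1, 0.6]
opening: 0.473
finger_force: 0.0
```

```bash
python3 - <<'E'
from m import *
R0=Ro.from_rotvec([.263,2.92,-.033]).as_matrix(); p0=np.array([564.8,-164.7,11.5]); plan([(p0,R0)])
E
```

```text
now [ 554.8 -162.8   60.8] x-axis [-0.962  0.172 -0.212] z [ 0.209 -0.04  -0.977]
-> [ 564.8 -164.7   11.5] shift [0.6, 0.1, 50.4] turn [0.01, 0.04, 0.03]
```

>>> {"method": "play_rows", "body": {"deltas": [[40,[0,0,15],[0,0,0]],[40,[0,0,30],[0,0,0]],[40,[0.5,0,41],[0,0,0]],[40,[0.5,0,47],[0,0,0]],[40,[0.5,0,50],[0,0,0]],[40,[0.5,0,50],[0,0,0]],[25,[0.5,0,50],[0,0,0]],[15,[0.5,0,50],[0,0,0]]], "force": 80}}

```text
clock: 40.88
position: [0.5651, -0.165, 0.0124]
eef_rot: [0.258, 2.915, -0.033]
force: [-0.4, 0.1, 0.4]
opening: 0.2
finger_force: 0.0
```

>>> {"method": "play_rows", "body": {"deltas": [[5,[0,0,0],[0,0,0]],[5,[0,0,0],[0,0,0]],[5,[0,0,0],[0,0,0]],[5,[0,0,0],[0,0,0]],[5,[0,0,0],[0,0,0]],[5,[0,0,0],[0,0,0]],[5,[0,0,0],[0,0,0]],[5,[0,0,0],[0,0,0]]]}}

```text
clock: 41.55
position: [0.5652, -0.1651, 0.0127]
eef_rot: [0.258, 2.915, -0.033]
force: [-3.2, 0.9, 6.4]
opening: 0.107
finger_force: 79.1
```

```bash
python3 - <<'E'
from m import *
st=read_state(); print(st["opening"]*85.4,st["finger_force"],st["force"])
p=np.array(st["position"])*1000; R=Ro.from_rotvec(st["eef_rot"]).as_matrix()
u=np.array([np.cos(np.radians(-10.4)),np.sin(np.radians(-10.4)),0]); tip=np.array([595.1,-169.7,6])+80*u
print("TT",(R.T@(tip-p)).round(1),"UT",(R.T@u).round(3))
plan([((550.6,-162,85),None),((500,-150,220),stool(-8,10)),((400,50,230),stool(0,0))])
E
```

```text
9.100153145547937 79.06064629554749 [-3.18248065  0.87933935  6.38751213]
TT [-106.2    0.4   30.2] UT [-0.977 -0.005  0.215]
now [ 565.2 -165.1   12.7] x-axis [-0.962  0.171 -0.215] z [ 0.211 -0.041 -0.977]
-> [ 550.6 -162.    85. ] shift [-0.9, 0.2, -73.8] turn [0.0, 0.0, 0.0]
-> [ 500. -150.  220.] shift [21.7, 2.4, -143.0] turn [-0.12, 0.48, -0.41]
-> [400.  50. 230.] shift [123.2, 184.1, -31.9] turn [-0.14, 2.0, -1.6]
```

>>> {"method": "play_rows", "body": {"deltas": [[5,[0,0,-8],[0,0,0]],[5,[0,0,-20],[0,0,0]],[5,[0,0,-35],[0,0,0]],[5,[0,0,-52],[0,0,0]],[5,[0,0,-66],[0,0,0]],[5,[0,0,-74],[0,0,0]],[5,[0,0,-74],[0,0,0]],[5,[0,0,-74],[0,0,0]]]}}

```text
clock: 42.22
position: [0.5494, -0.1619, 0.0844]
eef_rot: [0.258, 2.915, -0.033]
force: [0.1, -0.1, -0.8]
opening: 0.104
finger_force: 78.3
```

>>> {"method": "play_rows", "body": {"deltas": [[5,[3,0,-20],[0,0,0]],[5,[7,1,-47],[0,0.1,-0.1]],[5,[11,1,-76],[0,0.2,-0.2]],[5,[16,2,-105],[-0.1,0.3,-0.3]],[5,[20,2,-130],[-0.1,0.4,-0.4]],[5,[22,2,-143],[-0.1,0.5,-0.4]],[5,[22,2,-143],[-0.1,0.5,-0.4]],[5,[22,2,-143],[-0.1,0.5,-0.4]]]}}

```text
clock: 42.88
position: [0.4986, -0.1504, 0.2181]
eef_rot: [0.209, 2.964, -0.019]
force: [-0.7, 0.2, -0.8]
opening: 0.106
finger_force: 78.3
```

>>> {"method": "play_rows", "body": {"deltas": [[5,[15,23,-4],[0,0.2,-0.2]],[5,[32,48,-8],[0,0.5,-0.4]],[5,[50,74,-13],[0,0.8,-0.6]],[5,[68,101,-18],[-0.1,1.1,-0.9]],[5,[86,128,-23],[-0.1,1.4,-1.1]],[5,[104,155,-27],[-0.1,1.7,-1.3]],[5,[118,176,-31],[-0.1,1.9,-1.5]],[5,[123,184,-32],[-0.1,2,-1.6]]]}}

```text
clock: 43.55
position: [0.3973, 0.0522, 0.2274]
eef_rot: [0.003, -3.134, 0.005]
force: [-0.3, -0.9, -1.1]
opening: 0.108
finger_force: 78.4
```

>>> {"method": "play_rows", "body": {"deltas": [[5,[9,20,-1],[0,0.3,-0.1]],[5,[20,46,-2],[0,0.6,-0.2]],[5,[31,72,-2],[0,1,-0.3]],[5,[43,98,-3],[0,1.3,-0.4]],[5,[55,124,-4],[0,1.7,-0.5]],[5,[66,150,-5],[0,2,-0.5]],[5,[75,170,-6],[0,2.3,-0.6]],[5,[78,176,-6],[0.1,2.4,-0.6]]]}}

```text
clock: 44.22
position: [0.3201, 0.2274, 0.233]
eef_rot: [0.078, -2.923, 0.019]
force: [0.2, -1.1, -1.3]
opening: 0.104
finger_force: 78.4
```

>>> {"method": "play_rows", "body": {"deltas": [[5,[-3,10,6],[0,0.4,0]],[5,[-6,21,13],[0,0.8,0]],[5,[-9,32,20],[0,1.2,0]],[5,[-12,43,27],[0,1.6,0]],[5,[-15,54,34],[0,2,0]],[5,[-16,60,37],[0,2.2,0]],[5,[-16,60,37],[0,2.2,0]],[5,[-16,60,37],[0,2.2,0]]]}}

```text
clock: 44.88
position: [0.3258, 0.2852, 0.1935]
eef_rot: [0.069, -2.734, 0.026]
force: [-0.1, 0.4, 0.2]
opening: 0.102
finger_force: 78.5
```

```bash
sed -i 's/^TT=.*/TT=np.array([-106.3,0.,29.8]); UT=np.array([-.977,-.005,.213]); UT\/=np.linalg.norm(UT)/' h.py
python3 - <<'E'
from m import *
tipcheck("wrist"); plan([press(40)])
E
```

```text
pred tip [411.5 289.1 124. ] rel well: along -N 68.7 S 36.2 Y -1.6 joints [ 0.34  0.05 -0.1   1.81  0.11  0.27]
   wrist -90 585 Y -6.1 5.5 Z [5.4 6.1 6.9]
   wrist -60 444 Y -6.5 5.1 Z [5.3 6.  6.8]
now [325.8 285.2 194.2] x-axis [-0.918 -0.044  0.395] z [-0.394 -0.027 -0.919]
-> [327.7 285.4 146.5] shift [-20.6, 0.5, 43.2] turn [-0.07, -0.11, -0.13]
```

Good match. Now the approach and the press.

>>> {"method": "play_rows", "body": {"deltas": [[5,[-4,0,9],[0,0,0]],[5,[-9,0,20],[0,0,-0.1]],[5,[-14,0.2,31],[0,-0.1,-0.1]],[5,[-18,0.4,39],[-0.1,-0.1,-0.1]],[5,[-20.6,0.5,43.2],[-0.1,-0.1,-0.1]],[5,[-20.6,0.5,43.2],[-0.1,-0.1,-0.1]],[5,[-20.6,0.5,43.2],[-0.1,-0.1,-0.1]],[5,[-20.6,0.5,43.2],[-0.1,-0.1,-0.1]]]}}

```text
clock: 45.6
position: [0.3277, 0.2861, 0.1475]
eef_rot: [0.079, -2.744, 0.009]
force: [0.2, 0.2, -0.2]
opening: 0.101
finger_force: 78.5
```

```bash
python3 - <<'E'
from m import *
tipcheck("wrist"); plan([press(4),press(-7)]); panel("scene")
lids(grab("side","side6"))
E
```

```text
pred tip [414.1 291.3  78.9] rel well: along -N 40.5 S 0.8 Y 0.5 joints [ 0.34  0.06 -0.18  1.72  0.11  0.26]
   wrist -90 583 Y -6.0 5.6 Z [5.3 6.1 6.9]
   wrist -60 454 Y -6.4 5.2 Z [5.2 6.  6.7]
now [327.8 286.2 147.5] x-axis [-0.921 -0.054  0.386] z [-0.386 -0.018 -0.922]
-> [357.2 287.1 125.8] shift [-35.5, -0.8, 8.7] turn [0.03, -0.0, -0.03]
-> [366.2 287.6 119.5] shift [-10.7, -0.1, 2.3] turn [0.0, 0.0, 0.0]
scene bar 232 [  1.9  -1.2 161.8] [0.005 1.887]
scene panel plane x=a+by+cz [4.377e+00 1.000e-03 8.000e-03]
lid [420. 152.] r 28.3 mean [420.1 147.5  67.2] 88
lid [423.7  50.2] r 28.2 mean [424.2  46.5  66.8] 101
```

>>> {"method": "play_rows", "body": {"deltas": [[5,[-6,0,1.4],[0,0,0]],[5,[-13,-0.3,3.1],[0,0,0]],[5,[-20,-0.5,4.9],[0,0,0]],[5,[-27,-0.7,6.6],[0,0,0]],[5,[-32,-0.8,7.8],[0,0,0]],[5,[-35.5,-0.8,8.7],[0,0,0]],[5,[-35.5,-0.8,8.7],[0,0,0]],[5,[-35.5,-0.8,8.7],[0,0,0]]]}}

```text
clock: 46.42
position: [0.3569, 0.287, 0.1251]
eef_rot: [0.079, -2.743, 0.01]
force: [0.7, 1.0, 0.2]
opening: 0.107
finger_force: 78.5
```

>>> {"method": "play_rows", "body": {"deltas": [[5,[-2,0,0.4],[0,0,0]],[5,[-4,0,0.9],[0,0,0]],[5,[-6,0,1.3],[0,0,0]],[5,[-8,0,1.7],[0,0,0]],[5,[-10,0,2.1],[0,0,0]],[5,[-10.7,0,2.3],[0,0,0]],[5,[-10.7,0,2.3],[0,0,0]],[5,[-10.7,0,2.3],[0,0,0]]]}}

```text
clock: 47.08
position: [0.3658, 0.2876, 0.119]
eef_rot: [0.079, -2.743, 0.01]
force: [-1.0, 0.4, 0.2]
opening: 0.108
finger_force: 78.5
```

```bash
python3 - <<'E'
from m import *
print((read_state()["force"]@N).round(2)); tipcheck("wrist"); plan([press(-13)])
E
```

```text
0.94
pred tip [452.1 292.8  50.4] rel well: along -N -6.9 S -0.7 Y -0.2 joints [ 0.32  0.17 -0.11  1.68  0.1   0.24]
   wrist -90 585 Y -6.0 5.6 Z [5.5 6.2 6.9]
   wrist -60 449 Y -6.4 5.2 Z [5.2 6.1 6.8]
   wrist -28 6 Y -8.4 7.4 Z [-11.7 -10.8 -10.3]
now [365.8 287.6 119.1] x-axis [-0.921 -0.054  0.387] z [-0.387 -0.018 -0.922]
-> [371.1 287.9 116.1] shift [-6.1, -0.0, 0.7] turn [0.03, -0.01, -0.03]
```

>>> {"method": "play_rows", "body": {"deltas": [[5,[-1.5,0,0.1],[0,0,0]],[5,[-3,0,0.3],[0,0,0]],[5,[-4,0,0.5],[0,0,0]],[5,[-5,0,0.6],[0,0,0]],[5,[-6,0,0.7],[0,0,0]],[5,[-6.8,0,0.8],[0,0,0]],[5,[-6.8,0,0.8],[0,0,0]],[5,[-6.8,0,0.8],[0,0,0]]]}}

```text
clock: 47.8
position: [0.369, 0.2879, 0.1164]
eef_rot: [0.079, -2.737, 0.01]
force: [-14.2, -0.4, 11.5]
opening: 0.104
finger_force: 79.0
```

>>> {"method": "play_rows", "body": {"deltas": [[5,[-0.3,0,0],[0,0,0]],[5,[-0.3,0,0],[0,0,0]],[5,[-0.3,0,0],[0,0,0]],[5,[-0.3,0,0],[0,0,0]],[5,[-0.3,0,0],[0,0,0]],[5,[-0.3,0,0],[0,0,0]],[5,[-0.3,0,0],[0,0,0]],[5,[-0.3,0,0],[0,0,0]]]}}

```text
clock: 48.47
position: [0.369, 0.2878, 0.1164]
eef_rot: [0.079, -2.737, 0.01]
force: [-14.7, -0.6, 12.1]
opening: 0.104
finger_force: 79.0
```

```bash
python3 - <<'E'
from m import *
print((read_state()["force"]@N).round(2)); tipcheck("wrist")
E
```

```text
18.94
pred tip [454.9 293.   47.2] rel well: along -N -11.1 S -1.8 Y -0.1 joints [ 0.31  0.19 -0.1   1.68  0.1   0.24]
   wrist -90 599 Y -6.0 5.6 Z [5.7 6.4 7.2]
   wrist -60 444 Y -6.4 5.2 Z [5.9 6.6 7.3]
   wrist -28 31 Y -10.6 10.4 Z [-11.7  -9.7  -8.7]
```

>>> {"method": "play_rows", "body": {"deltas": [[5,[5,0,-1],[0,0,0]],[5,[12,0,-2.5],[0,0,0]],[5,[20,0,-4.2],[0,0,0]],[5,[28,0,-5.9],[0,0,0]],[5,[36,0,-7.6],[0,0,0]],[5,[44,0,-9.3],[0,0,0]],[5,[52,0,-11],[0,0,0]],[5,[54,0,-11.4],[0,0,0]]]}}

```text
clock: 49.18
position: [0.3261, 0.2854, 0.148]
eef_rot: [0.079, -2.744, 0.009]
force: [-0.4, 1.1, 0.7]
opening: 0.104
finger_force: 78.5
```

>>> {"method": "play_rows", "body": {"deltas": [[5,[5,-1,-12],[0,-0.3,0]],[5,[11,-3,-26],[0,-0.7,0]],[5,[17,-5,-41],[0,-1.1,0]],[5,[23,-7,-56],[0,-1.5,0]],[5,[29,-9,-70],[0,-1.9,0.1]],[5,[34,-10,-82],[0,-2.2,0.1]],[5,[34,-10,-82],[0,-2.2,0.1]],[5,[34,-10,-82],[0,-2.2,0.1]]]}}

```text
clock: 49.85
position: [0.3279, 0.2751, 0.2361]
eef_rot: [0.072, -2.937, 0.004]
force: [-1.0, 1.0, -0.5]
opening: 0.107
finger_force: 78.5
```

>>> {"method": "play_rows", "body": {"deltas": [[5,[-6,-22,0],[0,-0.2,0.1]],[5,[-14,-54,0],[0,-0.6,0.2]],[5,[-23,-88,-1],[0,-0.9,0.3]],[5,[-33,-122,-1],[0,-1.3,0.4]],[5,[-42,-157,-1],[0,-1.6,0.5]],[5,[-51,-192,-2],[0,-2,0.5]],[5,[-58,-220,-2],[0,-2.3,0.6]],[5,[-61,-229,-2],[-0.1,-2.4,0.6]]]}}

```text
clock: 50.52
position: [0.399, 0.0461, 0.2232]
eef_rot: [0.012, 3.138, 0.007]
force: [1.1, 0.8, -0.2]
opening: 0.106
finger_force: 78.6
```

>>> {"method": "play_rows", "body": {"deltas": [[5,[-13,-22,4],[0,-0.2,0.2]],[5,[-29,-48,12],[0,-0.5,0.4]],[5,[-46,-77,20],[0,-0.9,0.6]],[5,[-64,-107,28],[0.1,-1.3,0.8]],[5,[-82,-137,37],[0.1,-1.7,1.1]],[5,[-100,-167,46],[0.1,-2,1.3]],[5,[-115,-192,53],[0.2,-2.3,1.5]],[5,[-120,-200,55],[0.2,-2.4,1.6]]]}}

```text
clock: 51.18
position: [0.5179, -0.1537, 0.1657]
eef_rot: [0.218, 2.923, -0.017]
force: [-0.1, 0.6, -1.2]
opening: 0.109
finger_force: 78.6
```

```bash
python3 - <<'E'
from m import *
R0=Ro.from_rotvec([.258,2.915,-.033]).as_matrix()
plan([((556,-163,60),R0),((565.2,-165.1,13.2),R0)])
E
```

```text
now [ 517.9 -153.7  165.7] x-axis [-0.967  0.146 -0.209] z [ 0.208 -0.027 -0.978]
-> [ 556. -163.   60.] shift [-16.1, -4.0, 111.5] turn [0.15, -0.06, 0.3]
-> [ 565.2 -165.1   13.2] shift [0.8, -0.3, 47.7] turn [0.0, 0.0, 0.0]
```

>>> {"method": "play_rows", "body": {"deltas": [[5,[-3,-1,15],[0,0,0.1]],[5,[-6,-2,36],[0,0,0.2]],[5,[-9,-3,58],[0,0,0.3]],[5,[-12,-4,80],[0.1,0,0.3]],[5,[-15,-4,100],[0.1,-0.1,0.3]],[5,[-16,-4,111],[0.1,-0.1,0.3]],[5,[-16,-4,111],[0.1,-0.1,0.3]],[5,[-16,-4,111],[0.1,-0.1,0.3]]]}}

```text
clock: 51.85
position: [0.5556, -0.1599, 0.0634]
eef_rot: [0.251, 2.912, -0.026]
force: [-0.5, -0.4, 0.5]
opening: 0.107
finger_force: 78.6
```

```bash
python3 - <<'E'
from m import *
R0=Ro.from_rotvec([.258,2.915,-.033]).as_matrix(); plan([((565.2,-165.1,13.2),R0)])
E
```

```text
now [ 555.6 -159.9   63.4] x-axis [-0.961  0.167 -0.218] z [ 0.215 -0.036 -0.976]
-> [ 565.2 -165.1   13.2] shift [0.9, -3.6, 51.2] turn [0.06, 0.04, 0.04]
```

>>> {"method": "play_rows", "body": {"deltas": [[5,[0,-1,14],[0,0,0]],[5,[0,-2,28],[0,0,0]],[5,[1,-3,40],[0,0,0]],[5,[1,-3.5,47],[0.1,0,0]],[5,[1,-3.5,51],[0.1,0,0]],[5,[1,-3.5,51],[0.1,0,0]],[5,[1,-3.5,51],[0.1,0,0]],[13,[1,-3.5,51],[0.1,0,0]]]}}

```text
clock: 52.52
position: [0.5663, -0.1659, 0.0151]
eef_rot: [0.253, 2.909, -0.041]
force: [-0.1, -0.4, 1.5]
opening: 0.156
finger_force: 0.0
```

>>> {"method": "play_rows", "body": {"deltas": [[20,[0,0,0],[0,0,0]],[40,[0,0,0],[0,0,0]],[40,[0,0,0],[0,0,0]],[40,[0,0,-20],[0,0,0]],[60,[0,0,-60],[0,0,0]],[60,[0,0,-100],[0,0,0]],[60,[0,0,-140],[0,0,0]],[60,[0,0,-180],[0,0,0]]]}}

```text
clock: 53.18
position: [0.5263, -0.157, 0.1917]
eef_rot: [0.253, 2.91, -0.041]
force: [1.6, -1.6, 1.5]
opening: 0.702
finger_force: 0.0
```

>>> {"method": "play_rows", "body": {"deltas": [[60,[0,0,0],[0,0,0]],[60,[0,0,0],[0,0,0]],[60,[0,0,0],[0,0,0]],[60,[0,0,0],[0,0,0]],[60,[0,0,0],[0,0,0]],[60,[0,0,0],[0,0,0]],[60,[0,0,0],[0,0,0]],[60,[0,0,0],[0,0,0]]]}}

```text
clock: 53.85
position: [0.5268, -0.1572, 0.1891]
eef_rot: [0.253, 2.911, -0.04]
force: [0.2, -0.9, -0.6]
opening: 0.701
finger_force: 0.0
```

```bash
python3 - <<'E'
from m import *
s=grab("wrist","w12"); W=cloud(s)
m=(abs(W[...,0]-.59)<.14)&(abs(W[...,1]+.17)<.08)&(W[...,2]>.004)&(W[...,2]<.03)
for b in blobs(m,40): print(rect(b,s,.012),(W[b].mean(0)*1000).round(1))
panel("scene"); lids(grab("side","side7")); lids(load("p_scene"))
cv2.imwrite("pics/fin.png",cv2.resize(load("side7")["frame"],(800,600)))
E
```

```text
(array([ 472.8, -225.9]), array([45.8, 49.2]), 0.59) [ 469.7 -229.7   11.8]
(array([ 637.6, -164.5]), array([ 11.9, 161.4]), 80.87) [ 624.6 -162.2   11.5]
scene bar 234 [  1.9  -0.6 161.9] [0.01  1.879]
scene panel plane x=a+by+cz [ 4.543 -0.     0.006]
lid [417.1 146.5] r 34.0 mean [419.9 147.8  66.5] 93
lid [421.   47.9] r 31.6 mean [424.2  45.6  67.3] 104
lid [416.   44.5] r 26.8 mean [416.1  41.   68.3] 105
lid [407.  147.7] r 26.4 mean [408.2 147.5  68.2] 103
```

View pics/fin.png

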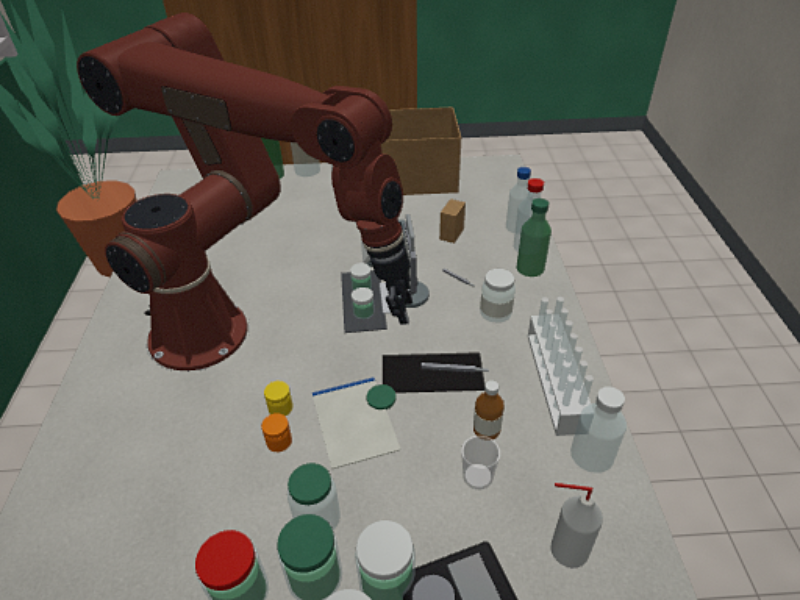

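The stylus has been knocked about 42 mm along the mat, so its tip at (487,371) now overhangs the edge. The panel and jars are fine. I'll pick the stylus up and set it back.

```bash
python3 - <<'E'
from m import *
Q=stool(-9.1,0); u=np.array([np.cos(np.radians(-9.1)),np.sin(np.radians(-9.1)),0]); g=np.array([637.6,-164.5,0])-12*u
print(g); plan([(g+[0,0,60],Q),(g+[0,0,10.5],None)])
E
```

```text
[ 625.75103432 -162.60210319    0.        ]
now [ 527.  -157.3  189.6] x-axis [-0.961  0.168 -0.22 ] z [ 0.215 -0.046 -0.975]
-> [ 625.8 -162.6   60. ] shift [-67.3, 13.0, 147.9] turn [-0.11, 2.54, -0.17]
-> [ 625.8 -162.6   10.5] shift [0.0, 0.0, 49.5] turn [0.0, 0.0, 0.0]
```

>>> {"method": "play_rows", "body": {"deltas": [[50,[-15,3,20],[0,0.5,0]],[40,[-30,6,45],[0,1,0]],[40,[-45,9,75],[0,1.6,-0.1]],[40,[-58,12,105],[-0.1,2.2,-0.2]],[40,[-67,13,135],[-0.1,2.5,-0.2]],[40,[-67,13,148],[-0.1,2.5,-0.2]],[40,[-67,13,148],[-0.1,2.5,-0.2]],[40,[-67,13,148],[-0.1,2.5,-0.2]]]}}

```text
clock: 54.67
position: [0.6249, -0.1623, 0.0598]
eef_rot: [0.244, 3.129, -0.002]
force: [0.9, -0.1, 1.5]
opening: 0.473
finger_force: 0.0
```

```bash
python3 - <<'E'
from m import *
s=grab("wrist","w13"); W=cloud(s)
m=(abs(W[...,0]-.62)<.14)&(abs(W[...,1]+.17)<.06)&(W[...,2]>.005)&(W[...,2]<.03)
for b in blobs(m,40): print(rect(b,s,.012),(W[b].mean(0)*1000).round(1))
plan([((625.8,-162.6,10.5),stool(-9.1,0))])
E
```

```text
(array([ 488.5, -221.7]), array([19.3, 16. ]), 81.05) [ 486.1 -222.9   10.9]
(array([ 639.3, -164.8]), array([ 11.9, 158.5]), 81.02) [ 625.7 -162.7   11.7]
now [ 625.7 -162.8   61.9] x-axis [-0.988  0.156 -0.006] z [ 0.005 -0.003 -1.   ]
-> [ 625.8 -162.6   10.5] shift [0.3, 0.4, 51.4] turn [-0.03, 0.07, 0.03]
```

>>> {"method": "play_rows", "body": {"deltas": [[40,[0,0,15],[0,0,0]],[40,[0,0,30],[0,0,0]],[40,[0,0,42],[0,0,0]],[40,[0,0,48],[0,0,0]],[40,[0,0,50.5],[0,0,0]],[40,[0,0,50.5],[0,0,0]],[25,[0,0,50.5],[0,0,0]],[15,[0,0,50.5],[0,0,0]]], "force": 60}}

```text
clock: 55.38
position: [0.6263, -0.163, 0.0107]
eef_rot: [0.245, 3.127, -0.004]
force: [0.1, -0.2, 0.6]
opening: 0.193
finger_force: 0.0
```

>>> {"method": "play_rows", "body": {"deltas": [[5,[0,0,0],[0,0,0]],[5,[0,0,0],[0,0,0]],[5,[0,0,0],[0,0,0]],[5,[0,0,0],[0,0,0]],[5,[0,0,0],[0,0,0]],[5,[0,0,-4],[0,0,0]],[5,[0,0,-12],[0,0,0]],[5,[0,0,-20],[0,0,0]]]}}

```text
clock: 56.05
position: [0.6254, -0.1625, 0.0299]
eef_rot: [0.245, 3.129, -0.003]
force: [-0.5, -0.6, 0.3]
opening: 0.118
finger_force: 59.6
```

>>> {"method": "play_rows", "body": {"deltas": [[5,[6,0,0],[0,0,0]],[5,[16,0,0],[0,0,0]],[5,[28,0,0],[0,0,0]],[5,[40,0,0],[0,0,0]],[5,[48,0,0],[0,0,0]],[5,[48,0,8],[0,0,0]],[5,[48,0,14],[0,0,0]],[5,[48,0,17],[0,0,0]]]}}

```text
clock: 56.72
position: [0.578, -0.1551, 0.0111]
eef_rot: [0.245, 3.129, -0.002]
force: [0.4, 0.7, -0.6]
opening: 0.116
finger_force: 59.6
```

```bash
python3 - <<'E'
from m import *
st=read_state(); print(st["opening"]*85.4,st["force"]); plan([])
E
```

```text
9.923269692162744 [ 0.35204169  0.6921794  -0.58539002]
now [ 578.  -155.1   11.1] x-axis [-0.988  0.156 -0.003] z [ 0.003 -0.002 -1.   ]
```

>>> {"method": "play_rows", "body": {"deltas": [[15,[0,0,0],[0,0,0]],[30,[0,0,0],[0,0,0]],[40,[0,0,0],[0,0,0]],[40,[0,0,0],[0,0,0]],[40,[0,0,-20],[0,0,0]],[50,[0,0,-60],[0,0,0]],[60,[0,0,-100],[0,0,0]],[60,[0,0,-140],[0,0,0]]]}}

```text
clock: 57.38
position: [0.5775, -0.1547, 0.154]
eef_rot: [0.245, 3.129, -0.003]
force: [0.7, -1.8, 1.2]
opening: 0.703
finger_force: 0.0
```

>>> {"method": "play_rows", "body": {"deltas": [[60,[0,0,-60],[0,0,0]],[60,[0,0,-60],[0,0,0]],[60,[0,0,-60],[0,0,0]],[60,[0,0,-60],[0,0,0]],[60,[0,0,-60],[0,0,0]],[60,[0,0,-60],[0,0,0]],[60,[0,0,-60],[0,0,0]],[60,[0,0,-60],[0,0,0]]]}}

```text
clock: 58.05
position: [0.5772, -0.1546, 0.2111]
eef_rot: [0.245, 3.13, -0.002]
force: [-0.6, 0.4, 0.1]
opening: 0.701
finger_force: 0.0
```

```bash
python3 - <<'E'
from m import *
s=grab("wrist","w14"); W=cloud(s)
m=(abs(W[...,0]-.6)<.14)&(abs(W[...,1]+.16)<.06)&(W[...,2]>.005)&(W[...,2]<.03)
for b in blobs(m,40): print(rect(b,s,.012),(W[b].mean(0)*1000).round(1))
d=(s["frame"].max(2)<45)&(abs(W[...,2])<.02)&(abs(W[...,0]-.59)<.15)&(abs(W[...,1]+.17)<.1)
for b in blobs(d,400): print("mat",quad(b,s,0).round(1).tolist())
panel("scene"); lids(s); lids(grab("side","side8"))
E
```

```text
(array([ 474.3, -213.3]), array([13.8, 28.4]), 89.91) [ 471.8 -214.4   11.5]
(array([ 591.8, -155.5]), array([ 11.6, 157.8]), 80.78) [ 582.9 -154.4   11.6]
mat [[704.6, -117.0], [701.3, -231.5], [466.8, -207.4], [470.5, -108.1]]
scene bar 237 [  1.8  -0.8 161.5] [0.005 1.85 ]
scene panel plane x=a+by+cz [4.535e+00 1.000e-03 6.000e-03]
lid [443.5  47. ] r 18.8 mean [447.1  44.5  67.2] 340
lid [ 650.1 -439.3] r 33.9 mean [ 642.  -428.1   64.3] 621
lid [ 676.6 -335.9] r 28.5 mean [ 671.1 -323.1   64.9] 289
lid [745.1  38.8] r 28.1 mean [733.4  33.   68. ] 149
lid [420. 152.] r 28.3 mean [420.1 148.1  66.6] 88
lid [423.7  50.2] r 28.2 mean [424.4  46.7  67.1] 101
```

The stylus lies well inside the mat, the jars and panel are in place, and the arm is clear of everything.

```bash
python3 -c "
from bench import sign_off; print(sign_off())"
```

```text
the job is handed in; nothing more can be done
None
```

I handed the job in at about 58 s and got no verdict back; by my own camera and force readings both samples stood on the plate, the button took two firm stylus pushes (15 and 19 N, one at each panel angle), the panel ended upright and square, and the stylus is flat on its mat after I put it back when it was knocked aside.

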